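Nest the draining pot lids upside down

ROBOT

A 6-joint arm with a two-finger parallel gripper is mounted at the origin on the work surface; the furniture and walls round the work are solid. World frame = base frame: x ahead of the robot, y to its left, z up, the work surface at z = 0. Lengths are in m, angles in rad, forces in N, time in s.
With the tool pointing down it reaches from about 0.35 to 0.775 m from the base axis. Payload 5.5 kg.
Tool frame: the origin (TCP) lies on the mounting face of the last link; the fingertips stand 173 mm ahead of it and the grasp point (between the pads) lies 155 mm ahead of it; z points along the fingers, y is the direction in which the jaws open and shut (so a half turn about z gives the same grasp; the last joint's range is limited). The gripper opens to 85 mm and grips with 20 to 120 N. Pads are 22 mm wide; open, the fingers measure 114 mm over their backs; the gripper's body (76 mm by 85 mm) begins 54 mm behind the grasp point. The pads swing forward as they close: fully open they stand 13 mm farther back than shut.
Start: joints at [-1.407, 0.313, 0.046, 1.304, 0, 1.431], TCP at [0.172, -0.549, 0.405] pointing down, gripper open.
Joint ranges: [-2.76, 2.76], [-0.86, 1.69], [-1.03, 1.26], [-2.2, 2.34], [-1.47, 1.5], [-3.14, 3.14]. Speed limits (rad/s): [2.57, 2.57, 3.14, 3.14, 3.14, 3.14].

INTERFACE

Orientations are given as a unit quaternion [w, x, y, z].
In Python, from workcell import get_state, eyes, env gives the robot as it stands. The module is installed in compiled form; this text tells all that it offers.
- The arm moves only by the tool carry_out, never from a script. Its argument "motion" is a list of rows, each an object of numbers: "jaw": the opening, from -1 (shut) to 1 (fully open); "tx", "ty", "tz": the shift along the tool's x, y, z in cm; "wx", "wy", "wz": the turn, a rotation vector about the tool's x, y, z in degrees. In form: [{"jaw": .., "tx": .., "ty": .., "tz": .., "wx": .., "wy": .., "wz": ..}, ...]. A call has 1 to 20 rows; each row shifts and turns the commanded pose from where the row before left it, along the tool's axes as they then stand; what a row does not reach is not made up. A row lasts 1/8 s, in which the tool goes at most 62.5 mm and 10.7 degrees, less where a joint would pass 70% of its speed; a pose out of reach is approached as far as the arm can. A call with a gripper value outside its range is refused whole. The fingers move at their own pace and stop on an object; "force" is the grip in N (left out, the last holds). Time passes only in rows, so rows that do not move let the fingers close. It gives the time, the measured TCP pose, the force and the opening at its end, in the units of the state.
- get_state(): the state, without advancing time (a new reading comes with each control period).
- eyes.read_camera(name): name is "side" or "top"; returns the picture (400x640x3 uint8, blue, green, red); there is no depth.
- eyes.calibration(name): a dict with "K" (3x3 intrinsics, pixels), "camera_from_world" (4x4, takes a point from world to camera coordinates). Camera axes: x right, y up, looking along -z (the intrinsics and any distortion apply to the point x, -y, -z); pixel columns grow to the right and rows downward; lengths in m; the calibration is good to about 2 mm. A picture is of the moment at which its call begins. calibration takes no time and is no camera call.
- env.hand_in(): hands the job in, once; it reports no verdict.
The state is a dict: "clock": time; "joint_pos": joint angles; "qvel": joint speeds; "tau": joint torques, N m; "tcp_pos": TCP position; "orientation": TCP orientation; "wrist_force": force on the tool from outside, world axes, zero at the start; "ft_torque": the same for the moment, N m; "finger_gap": finger opening in m.
Only numpy, scipy, OpenCV 4.12 (cv2) and the standard library are available. Lean on these libraries where they do the work, as an engineer would, in place of code of your own. Each camera call takes 0.05 s, during which the arm holds its last target.

TASK

Put the pot lids away as one nest: the large grey-rimmed lid already lies upside down on the round wire base. Lift the blue-rimmed lid off its sloped draining stand and set it gently, upside down, level and centred inside the large one so that its knob stands on the large lid's floor; then set the orange-rimmed lid in the blue one in the same way. Do not drop or ram the lids, keep the large one level on its base, and leave the mug, jam jar and salt shaker where they are.

Things in the scene. Friction and masses are not known exactly. Their poses are not given: they have to be found in the camera images.
- large_lid_center (a point): centre of the large lid, grey rim: on its axis, half-way up, 30 mm below the rim's top. z points out of the mouth: straight up when level and inverted. Not to be moved; rim band (outer diameter 200, upright wall 8 thick, 18 tall).
- medium_lid_center (a point): centre of the medium lid, blue rim: on its axis, half-way up, 29 mm below the rim's top. z points out of the mouth: straight up when level and inverted. Pinch the rim band (outer diameter 152, upright wall 8 thick, 18 tall), one finger inside, one outside, tips about 13 mm below its top. Nested: 22.5 mm above the large lid's centre, its rim 21 mm above that rim.
- small_lid_center (a point): centre of the small lid, orange rim: on its axis, half-way up, 27 mm below the rim's top. z points out of the mouth: straight up when level and inverted. Pinch the rim band (outer diameter 108, upright wall 8 thick, 18 tall), one finger inside, one outside, tips about 13 mm below its top. Nested: 21.5 mm above the medium lid's centre, its rim 19.5 mm above that rim.
- large_lid: the large lid: steel dome, 60 tall with its black knob (diameter 40, 20 tall), about 350 g; round, so turning about z does not matter. Origin at the knob face, z out through the mouth. Flat inner floor, diameter 68, 23.5 mm above the knob face; inside, the dome begins 16 mm below the rim's top. Loose in the base hoop, rim top 70 mm above the worktop.
- medium_lid: the medium lid: steel dome, 58 tall with its black knob (diameter 40, 20 tall), about 150 g; round, so turning about z does not matter. Origin at the knob face, z out through the mouth. Flat inner floor, diameter 64, 23.5 mm above the knob face; inside, the dome begins 16 mm below the rim's top. Starts leaning some 33 degrees in its sloped stand.
- small_lid: the small lid: steel dome, 54 tall with its black knob (diameter 40, 20 tall), about 100 g; round, so turning about z does not matter. Origin at the knob face, z out through the mouth. Flat inner floor, diameter 56, 23.5 mm above the knob face; inside, the dome begins 16 mm below the rim's top. Starts leaning some 33 degrees in its sloped stand.
- base_hoop: fixed level wire hoop, diameter 124, wire 6, hoop centre line 30 mm above the worktop, on three feet; origin on the worktop under its centre, z up
- stand_a: fixed wire draining stand of the medium lid: hoop of diameter 100 (wire 6, four rubber nubs) sloped 35 degrees, its low side to the stand's -x, hoop centre 75 mm above the worktop; origin on the worktop under the hoop's centre. The lid just lies in it, knob through the hoop; lift it along its axis or straight up
- stand_b: fixed wire draining stand of the small lid: the same with a hoop of diameter 76
- mug: green and white mug, 92x127x93, handle towards its own -y; a bystander; origin under its centre on the worktop
- jam: jam jar with a white cap, diameter 72, 102 tall; a bystander; origin under its centre on the worktop
- salt_shaker: grey-topped salt shaker, diameter 44, 90 tall; a bystander; origin under its centre on the worktop

How it is judged:
By the outcome, as a careful person would: the job done as asked, in the order asked, and still so for the second after the job is handed in, with the robot touching nothing.
It also fails if it takes over 64 s, if anything falls off the work surface, if the arm or the gripper's body presses on something with over 40 N, if the wrist force passes 120 N, or if a joint passes its speed limit or range.

## Working session

There is one attempt and no reset: what is moved stays moved. The work goes in short steps, Python scripts to look and compute and a tool call to move; the robot and the scene stay as the last step left them, time stands still between calls to the robot, and variables do not carry over. Pictures are saved under pics/ and viewed, and the job is handed in when it is done.

Besides the shell and the picture viewer there is one more tool, called after "Request:" in YAML: its name, and indented under it one key for each argument. carry_out: Moves the arm, as the interface text tells. Its arguments: {"type":"object","properties":{"motion":{"type":"array"},"force":{"type":"number"}},"required":["motion"]}

```bash
mkdir -p pics; ls; python3 - <<'E'
from workcell import get_state, eyes, env
import cv2, numpy as np
np.set_printoptions(precision=4,suppress=True)
for n in ("side","top"):
    cv2.imwrite(f"pics/{n}0.png",eyes.read_camera(n))
    c=eyes.calibration(n); print({k:v for k,v in c.items()})
print(get_state())
E
```

```text
pics
{'K': array([[365.2896,   0.    , 323.0312],
       [  0.    , 365.2896, 203.9186],
       [  0.    ,   0.    ,   1.    ]]), 'camera_from_world': array([[-0.9804, -0.1967, -0.01  ,  0.5425],
       [ 0.0769, -0.429 ,  0.9   , -0.1254],
       [-0.1813,  0.8816,  0.4357, -0.7661],
       [ 0.    ,  0.    ,  0.    ,  1.    ]])}
{'K': array([[433.6089,   0.    , 322.6184],
       [  0.    , 433.6089, 205.9264],
       [  0.    ,   0.    ,   1.    ]]), 'camera_from_world': array([[ 0.0229, -0.9993, -0.03  , -0.0201],
       [ 0.9967,  0.0205,  0.0785, -0.5547],
       [-0.0779, -0.0317,  0.9965, -1.0365],
       [ 0.    ,  0.    ,  0.    ,  1.    ]])}
{'clock': 0.1, 'joint_pos': array([-1.4066,  0.3139,  0.0451,  1.3036,  0.    ,  1.4312]), 'qvel': array([-0.0009, -0.0004,  0.0016, -0.0002,  0.0016,  0.0022]), 'tau': array([  0.0025, -48.1725,  29.9245,   0.0127,  -0.0002,  -0.    ]), 'tcp_pos': array([ 0.172 , -0.5485,  0.4039]), 'orientation': array([-0.0008,  0.9885,  0.1513, -0.    ]), 'wrist_force': array([ 0.0527,  0.0849, -0.1444]), 'ft_torque': array([-0.0105,  0.0158, -0.0399]), 'finger_gap': 0.08546801901956995}
```

View pics/side0.png

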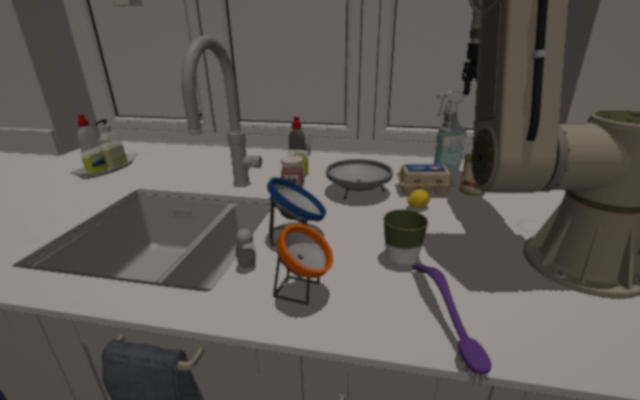

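View pics/top0.png

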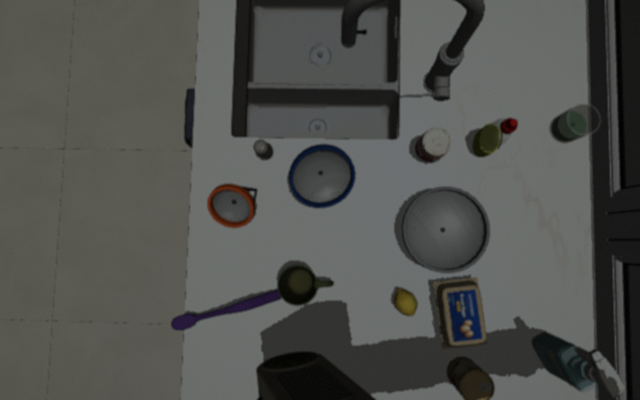

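```bash
python3 - <<'E'
import cv2, numpy as np
s=cv2.imread("pics/side0.png");t=cv2.imread("pics/top0.png")
def crop(i,x,y,w,h,k,g=0.6):
    c=cv2.resize(i[y:y+h,x:x+w],None,fx=k,fy=k,interpolation=cv2.INTER_CUBIC)
    return (255*(c/255.)**g).astype(np.uint8)
cv2.imwrite("pics/sc.png",crop(s,225,150,190,150,4))
cv2.imwrite("pics/tc.png",crop(t,195,125,180,120,4))
cv2.imwrite("pics/tl.png",crop(t,380,110,130,180,3.3))
E
```

```text
(no output)
```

View pics/sc.png

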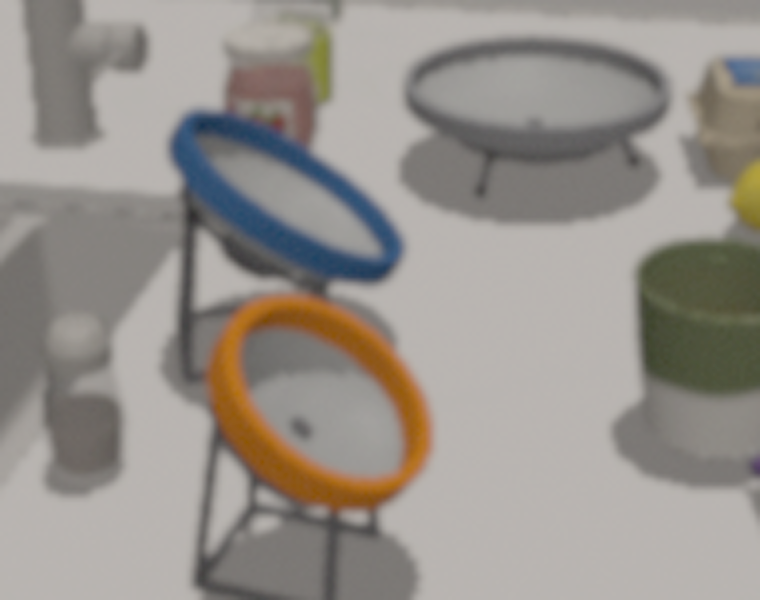

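View pics/tc.png

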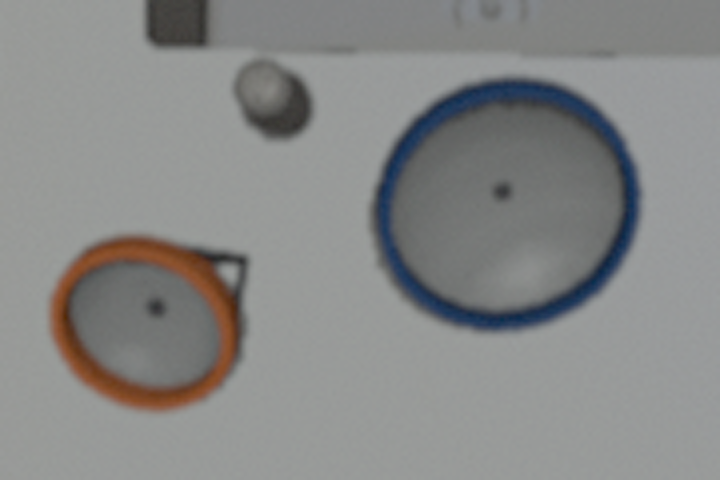

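View pics/tl.png

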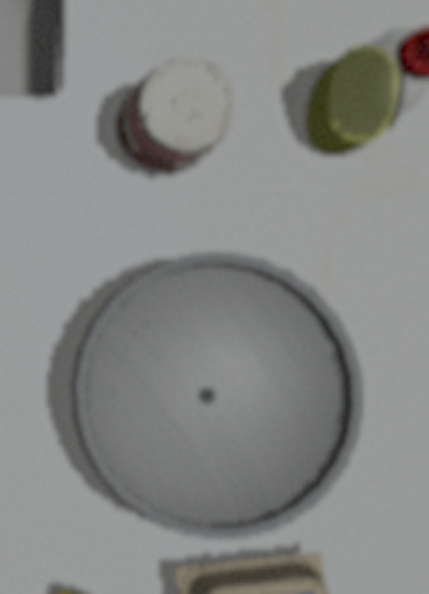

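```bash
cat > h.py <<'E'
import cv2, numpy as np
from scipy.optimize import least_squares
from scipy.spatial.transform import Rotation as Rn
np.set_printoptions(precision=4,suppress=True)
from workcell import get_state, eyes, env
CAL={n:eyes.calibration(n) for n in("side","top")}
def proj(n,P):
    c=CAL[n];P=np.atleast_2d(P);T=c["camera_from_world"]
    q=P@T[:3,:3].T+T[:3,3]; q=q*[1,-1,-1]; q=q@c["K"].T
    return q[:,:2]/q[:,2:]
def ray(n,uv):
    c=CAL[n];T=c["camera_from_world"];R=T[:3,:3]
    d=np.linalg.solve(c["K"],[uv[0],uv[1],1.])*[1,-1,-1]
    return -R.T@T[:3,3], R.T@d/np.linalg.norm(d)
def atz(n,uv,z):
    o,d=ray(n,uv); return o+d*(z-o[2])/d[2]
def tri(ps):
    A=0;b=0
    for n,uv in ps:
        o,d=ray(n,uv);M=np.eye(3)-np.outer(d,d);A=A+M;b=b+M@o
    return np.linalg.solve(A,b)
def axis(a,b): # small param: a=tilt x, b = tilt y components
    return np.array([a,b,np.sqrt(max(1e-6,1-a*a-b*b))])
def basis(z):
    x=np.cross([0,1,0],z);x/=np.linalg.norm(x);return x,np.cross(z,x)
th=np.linspace(0,2*np.pi,120,endpoint=False)
def hull(n,c,a,R,top,hgt=0.018):
    x,y=basis(a);P=[]
    for h in(top,top-hgt):
        P.append(c+h*a+R*(np.cos(th)[:,None]*x+np.sin(th)[:,None]*y))
    return cv2.convexHull(proj(n,np.vstack(P)).astype(np.float32))
def contour(img,kind):
    hsv=cv2.cvtColor(img,cv2.COLOR_BGR2HSV)
    if kind=="blue": m=cv2.inRange(hsv,(100,110,40),(125,255,255))
    else: m=cv2.inRange(hsv,(3,130,60),(18,255,255))
    cs,_=cv2.findContours(m,cv2.RETR_EXTERNAL,cv2.CHAIN_APPROX_NONE)
    return cs
def fit(cont,R,top,c0,ab0,floss="soft_l1"):
    def res(p):
        a=axis(p[3],p[4]);r=[]
        for n,pts in cont:
            H=hull(n,p[:3],a,R,top)
            r+=[cv2.pointPolygonTest(H,(float(u),float(v)),True)-(0.0) for u,v in pts]
        return np.array(r)
    s=least_squares(res,list(c0)+list(ab0),x_scale=[.01]*3+[.05]*2,loss=floss,diff_step=1e-4)
    return s.x,res(s.x)
E
python3 - <<'E'
from h import *
im={n:cv2.imread(f"pics/{n}0.png") for n in("side","top")}
for kind,R,top,roi in(("blue",.076,.029,{"side":(260,170,335,226),"top":(280,138,362,212)}),("orange",.054,.027,{"side":(270,220,340,282),"top":(200,180,262,232)})):
    cont=[]
    for n in im:
        cs=contour(im[n],kind);x0,y0,x1,y1=roi[n]
        cs=[c for c in cs if x0<=c[:,0,0].min() and c[:,0,0].max()<=x1 and y0<=c[:,0,1].min() and c[:,0,1].max()<=y1]
        c=max(cs,key=len); h=cv2.convexHull(c)
        # enlarge to pixel outer half: use contour pts on hull
        pts=[p for p in c[:,0,:] if cv2.pointPolygonTest(h,(float(p[0]),float(p[1])),True)<0.8]
        cen=np.mean(pts,0); pts=np.array(pts,float); d=pts-cen; pts+=0.4*d/np.linalg.norm(d,axis=1)[:,None]
        print(kind,n,len(c),len(pts),cv2.boundingRect(c)); cont.append((n,pts))
    c0=atz("top",cont[1][1].mean(0),.12)
    for ab0 in((0,.5),(.5,0),(-.5,0),(0,-.5)):
        x,r=fit(cont,R,top,c0,ab0)
        a=axis(*x[3:]);print(x[:3],a,"tilt",np.degrees(np.arccos(a[2])),"rms",np.sqrt((r**2).mean()),len(r))
# screws
for nm,s,t in(("orange",(225+301/4,150+428/4),(195+156/4,125+307/4)),):
    p=tri([("side",s),("top",t)]);print("screw",nm,p,proj("side",p)-s)
print("large rim ctr z=.07",atz("top",(446.5,229.7),.07),"screw z~.035",atz("top",(442.7,230.),.035))
print("screw side",atz("side",(225+536/4,150+123/4),.035))
E
```

```text
blue side 127 123 (268, 179, 57, 41)
blue top 179 165 (290, 146, 65, 61)
[ 0.6114 -0.011   0.0793] [0.3749 0.244  0.8944] tilt 26.56960689737545 rms 5.774102863680668 288
[ 0.6114 -0.011   0.0792] [0.374  0.2451 0.8945] tilt 26.560610962137183 rms 5.777428529962607 288
[ 0.6265 -0.003   0.079 ] [-0.5574 -0.2603  0.7884] tilt 37.96438060556558 rms 1.3202812848221561 288
[0.6249 0.0049 0.0793] [-0.368  -0.6675  0.6473] tilt 49.66091373796077 rms 2.4332063594452005 288
orange side 150 141 (276, 224, 57, 54)
orange top 123 123 (208, 185, 46, 42)
[0.5565 0.1973 0.0836] [-0.6434  0.0856  0.7607] tilt 40.47310748389495 rms 0.9781023185943486 264
[0.5565 0.1973 0.0836] [-0.6433  0.0859  0.7607] tilt 40.47044008792805 rms 0.9782143050867789 264
[0.5565 0.1973 0.0836] [-0.6433  0.0856  0.7608] tilt 40.46427259830866 rms 0.978142202303818 264
[0.5513 0.2166 0.0905] [-0.2125 -0.9334  0.2891] tilt 73.1932638957621 rms 3.4102455570907995 264
screw orange [0.5556 0.1962 0.0789] [[-0.2289 -0.0232]]
large rim ctr z=.07 [ 0.5023 -0.2956  0.07  ] screw z~.035 [ 0.5024 -0.2955  0.035 ]
screw side [ 0.5011 -0.2915  0.035 ]
```

```bash
cat > f2.py <<'E'
from h import *
im={n:cv2.imread(f"pics/{n}0.png") for n in("side","top")}
def sub(n,kind,pre="0"):
    img=im[n]
    b,g,r=[img[...,i].astype(np.float32) for i in range(3)]
    s=(b-r) if kind=="blue" else (r-b)
    return s
E
python3 - <<'E'
from f2 import *
roi={"blue":{"side":(260,170,335,226),"top":(280,138,362,212)},"orange":{"side":(270,218,340,284),"top":(200,178,264,234)}}
out=[]
for kind,R,top in(("blue",.076,.029),("orange",.054,.027)):
    cont=[]
    for n in im:
        x0,y0,x1,y1=roi[kind][n]
        s=sub(n,kind)[y0:y1,x0:x1]
        k=8;S=cv2.resize(s,None,fx=k,fy=k,interpolation=cv2.INTER_LINEAR)
        pk=np.percentile(S,99);bg=np.median(sub(n,kind))
        thr=bg+(pk-bg)*0.4
        m=(S>thr).astype(np.uint8)
        cs,_=cv2.findContours(m,cv2.RETR_EXTERNAL,cv2.CHAIN_APPROX_NONE)
        c=max(cs,key=lambda c:cv2.contourArea(cv2.convexHull(c)))
        pts=(c[:,0,:]+.5)/k-.5+[x0,y0]
        h=cv2.convexHull(pts.astype(np.float32))
        # pts=np.array([p for p in pts if cv2.pointPolygonTest(h,tuple(map(float,p)),True)<.5])[::6]
        pts=pts[::6]
        cont.append((n,pts)); print(kind,n,"pk",pk,"bg",bg,len(pts),pts.min(0),pts.max(0))
    c0=atz("top",cont[1][1].mean(0),.12)
    best=None
    for ab0 in((-.5,-.2),(-.5,.1),(-.3,-.3)):
        x,r=fit(cont,R,top,c0,ab0)
        if best is None or (r**2).mean()<best[2]: best=(x,r,(r**2).mean())
    x,r,_=best;a=axis(*x[3:]);N=len(cont[0][1])
    print(x[:3],a,"tilt",np.degrees(np.arccos(a[2])),"rms side/top",np.sqrt((r[:N]**2).mean()),np.sqrt((r[N:]**2).mean()))
    for n,pts in cont:
        x0,y0,x1,y1=roi[kind][n];k=6
        v=cv2.resize(im[n][y0:y1,x0:x1],None,fx=k,fy=k,interpolation=cv2.INTER_CUBIC)
        v=(255*(v/255.)**.6).astype(np.uint8)
        f=lambda P:np.int32(((P-[x0,y0])+.5)*k)
        cv2.polylines(v,[f(hull(n,x[:3],a,R,top)[:,0,:])],True,(0,255,0),1)
        bx,by=basis(a)
        for rr,hh in((R,top),(R-.008,top),(.002,top-.0365+.002)):
            if rr<.01: rr=.003;hh=None
            base= {"blue":.058,"orange":.054}[kind]
            hz=top if hh is not None else top-base+.0235
            P=x[:3]+hz*a+rr*(np.cos(th)[:,None]*bx+np.sin(th)[:,None]*by)
            cv2.polylines(v,[f(proj(n,P))],True,(0,0,255),1)
        for p in f(pts): cv2.circle(v,tuple(int(q) for q in p),1,(255,255,0),-1)
        v=cv2.copyMakeBorder(v,0,450-v.shape[0],0,500-v.shape[1],cv2.BORDER_CONSTANT)
        out.append(v)
o=np.vstack([np.hstack(out[:2]),np.hstack(out[2:])]);cv2.imwrite("pics/ov.png",cv2.resize(o,(666,600),interpolation=cv2.INTER_AREA))
E
```

```text
blue side pk 51.11328 bg -10.0 179 [267.1875 176.9375] [325.4375 219.6875]
blue top pk 36.164062 bg -1.0 244 [288.9375 144.5625] [354.9375 207.4375]
[ 0.626  -0.0034  0.0799] [-0.5314 -0.2305  0.8152] tilt 35.39444432304428 rms side/top 0.9537198167065211 0.6479110991780073
orange side pk 129.62976 bg 10.0 202 [276.4375 223.1875] [332.5625 276.6875]
orange top pk 75.15234 bg 1.0 172 [206.9375 183.9375] [253.6875 227.4375]
[0.5555 0.1975 0.0841] [-0.6078  0.0483  0.7926] tilt 37.56841858055806 rms side/top 0.7560518906426155 0.6990462860174677
```

View pics/ov.png

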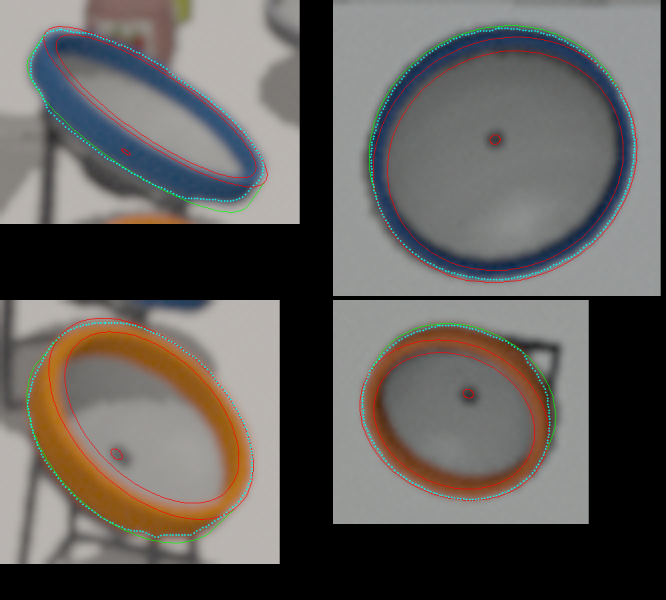

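```bash
cat > f3.py <<'E'
from h import *
ph=np.linspace(0,2*np.pi,16,endpoint=False)
def hull2(n,c,a,R,top,rr=.004):
    x,y=basis(a);e=np.cos(th)[:,None]*x+np.sin(th)[:,None]*y;P=[]
    for q in ph:
        for h in (top-rr,top-.018+rr):
            P.append(c+(h+rr*np.sin(q))*a+(R-rr+rr*np.cos(q))*e)
    return cv2.convexHull(proj(n,np.vstack(P)).astype(np.float32))
def edge(img,kind,roi,frac=.5):
    b,g,r=[img[...,i].astype(np.float32) for i in range(3)]
    s0=(b-r) if kind=="blue" else (r-b)
    x0,y0,x1,y1=roi;s=s0[y0:y1,x0:x1];k=8
    S=cv2.resize(s,None,fx=k,fy=k,interpolation=cv2.INTER_LINEAR)
    pk=np.percentile(S,97);bg=np.median(s0);m=(S>bg+(pk-bg)*frac).astype(np.uint8)
    cs,_=cv2.findContours(m,cv2.RETR_EXTERNAL,cv2.CHAIN_APPROX_NONE)
    c=max(cs,key=lambda c:cv2.contourArea(cv2.convexHull(c)))
    return ((c[:,0,:]+.5)/k-.5+[x0,y0])[::6]
def fit2(cont,R,top,base,c0,ab0,screws=(),tilt=None,rr=.004,ts=1.5):
    def res(p):
        a=axis(p[3],p[4]);r=[]
        for i,(n,pts) in enumerate(cont):
            H=hull2(n,p[:3],a,R,top,rr)
            r+=[cv2.pointPolygonTest(H,(float(u),float(v)),True)-p[5+i] for u,v in pts]
        for n,uv in screws:
            r+=list(8*(proj(n,p[:3]+(top-base+.0245)*a)[0]-uv))
        for i in range(len(cont)): r.append(10*p[5+i])
        if tilt is not None: r.append(10/ts*(np.degrees(np.arccos(a[2]))-tilt))
        return np.array(r)
    s=least_squares(res,list(c0)+list(ab0)+[0]*len(cont),x_scale=[.01]*3+[.05]*2+[1]*len(cont),loss="soft_l1",diff_step=1e-4)
    return s.x,res(s.x)
ROI={"blue":{"side":(260,170,335,226),"top":(280,138,362,212)},"orange":{"side":(270,218,340,284),"top":(200,178,264,234)}}
DIM={"blue":(.076,.029,.058),"orange":(.054,.027,.054)}
E
python3 - <<'E'
from f3 import *
im={n:cv2.imread(f"pics/{n}0.png") for n in("side","top")}
SC={"blue":[("top",np.array([320.5,172.75]))],"orange":[("side",np.array([300.25,257])),("top",np.array([234,201.75]))]}
for kind in DIM:
    R,top,base=DIM[kind]
    for fr in(.4,.5):
      cont=[(n,edge(im[n],kind,ROI[kind][n],fr)) for n in im]
      c0=atz("top",cont[1][1].mean(0),.1)
      for tilt in(None,33):
       for sc in ((),SC[kind]):
        x,r=fit2(cont,R,top,base,c0,(-.5,-.1),sc,tilt)
        a=axis(*x[3:5]);N=len(cont[0][1]);M=len(cont[1][1])
        print(kind,fr,tilt,len(sc),x[:3],a,"tilt %.1f az %.1f"%(np.degrees(np.arccos(a[2])),np.degrees(np.arctan2(a[1],a[0]))),"off",x[5:],"rms",np.sqrt((r[:N]**2).mean()),np.sqrt((r[N:N+M]**2).mean()), "scr",r[N+M:N+M+2*len(sc)]/8)
E
```

```text
blue 0.4 None 0 [ 0.6258 -0.004   0.0804] [-0.5122 -0.19    0.8376] tilt 33.1 az -159.6 off [0.4412 0.354 ] rms 0.46016118240324744 0.20256062444925776 scr []
blue 0.4 None 1 [ 0.6257 -0.004   0.0804] [-0.512  -0.1897  0.8378] tilt 33.1 az -159.7 off [0.446 0.356] rms 0.4597216850427753 0.20153685636291072 scr [-0.0022 -0.018 ]
blue 0.4 33 0 [ 0.6257 -0.004   0.0804] [-0.5111 -0.1888  0.8385] tilt 33.0 az -159.7 off [0.4652 0.3642] rms 0.44974272713245633 0.20735868713539485 scr []
blue 0.4 33 1 [ 0.6257 -0.004   0.0804] [-0.5111 -0.189   0.8385] tilt 33.0 az -159.7 off [0.4625 0.3641] rms 0.4515487852162704 0.20576606024288682 scr [ 0.003  -0.0123]
blue 0.5 None 0 [ 0.6257 -0.0038  0.0804] [-0.5117 -0.193   0.8372] tilt 33.2 az -159.3 off [0.7043 0.6235] rms 0.4724674230387706 0.2101908306299534 scr []
blue 0.5 None 1 [ 0.6257 -0.0039  0.0804] [-0.5117 -0.192   0.8374] tilt 33.1 az -159.4 off [0.7235 0.6266] rms 0.4667973710921555 0.21295182792923079 scr [-0.0352  0.0026]
blue 0.5 33 0 [ 0.6256 -0.0039  0.0805] [-0.5103 -0.1914  0.8384] tilt 33.0 az -159.4 off [0.7365 0.6369] rms 0.
[... 880 characters left out ...]
-0.3966  0.0736]
orange 0.5 None 0 [0.5546 0.1971 0.0843] [-0.5582  0.1012  0.8235] tilt 34.6 az 169.7 off [0.5116 0.3821] rms 0.31258886405396946 0.31498435631031707 scr []
orange 0.5 None 2 [0.5544 0.1968 0.0839] [-0.5508  0.104   0.8281] tilt 34.1 az 169.3 off [0.5404 0.41  ] rms 0.33496566443149556 0.3084081636779996 scr [-0.4262 -1.2738 -0.4313 -0.0034]
orange 0.5 33 0 [0.5542 0.1971 0.0841] [-0.5384  0.0994  0.8368] tilt 33.2 az 169.5 off [0.5299 0.4982] rms 0.35819990263556417 0.3016055483931439 scr []
orange 0.5 33 2 [0.5542 0.1968 0.0838] [-0.5369  0.1019  0.8375] tilt 33.1 az 169.3 off [0.5472 0.4923] rms 0.37185380747020935 0.30703392125588175 scr [-0.3125 -1.1819 -0.4307  0.0936]
```

```bash
cat > plan.py <<'E'
from h import *
def cur():
    s=get_state();q=s["orientation"];return s["tcp_pos"],Rn.from_quat([q[1],q[2],q[3],q[0]]),s
def frame(y,z): # tool y,z in world
    y=np.array(y,float);z=np.array(z,float);z/=np.linalg.norm(z);y-=z*(y@z);y/=np.linalg.norm(y)
    return Rn.from_matrix(np.c_[np.cross(y,z),y,z])
def plan(p0,R0,p1,R1,n):
    w=(R0.inv()*R1).as_rotvec();P=R0.inv().apply(p1-p0)
    print("total t(cm)",P*100,"w(deg)",np.degrees(w))
    out=[]
    for k in range(n):
        Ra=R0*Rn.from_rotvec(w*k/n);t=Ra.inv().apply((p1-p0)/n)*100
        out.append(np.r_[t,np.degrees(w)/n])
    return np.array(out)
def show(o,j):
    import json
    for r in o: print('{"jaw":%g,'%j+",".join('"%s":%g'%(k,round(v,2)) for k,v in zip(("tx","ty","tz","wx","wy","wz"),r) if abs(v)>=.005)+"},")
E
python3 - <<'E'
from plan import *
for nm,uv,z in(("spray",(560,360),.1),("spray2",(610,370),.15),("cup",(470,375),.1),("lemon",(405,302),.04),("box",(462,315),.06),("jam",(435,143),.102),("faucet",(440,85),.05),("mug",(297,285),.09),("sinkbottle",(508,125),.1)): print(nm,atz("top",uv,z))
c=np.array([.6257,-.0039,.0804]);a=np.array([-.511,-.190,.838]);a/=np.linalg.norm(a)
r=np.array([.937,.349,0]);r-=a*(r@a);r/=np.linalg.norm(r)
R1=frame(r,-a)
g=c+.029*a+.072*r+.160*a; print("grasp tcp",g,"r",r)
p0,R0,s=cur();pre=g+.07*a;print("pre",pre)
show(plan(p0,R0,pre,R1,16),0)
E
```

```text
spray [ 0.2253 -0.5316  0.1   ]
spray2 [ 0.2212 -0.6066  0.15  ]
cup [ 0.1876 -0.3388  0.1   ]
lemon [ 0.3318 -0.2069  0.04  ]
box [ 0.3087 -0.3334  0.06  ]
jam [ 0.6967 -0.2616  0.102 ]
faucet [ 0.8505 -0.2849  0.05  ]
mug [0.3698 0.0434 0.09  ]
sinkbottle [ 0.7411 -0.4259  0.1   ]
grasp tcp [ 0.5856 -0.0187  0.2781] r [0.7854 0.2928 0.5453]
pre [ 0.5499 -0.032   0.3368]
total t(cm) [ 51.5079 -37.9652   6.7881] w(deg) [-25.4567  26.6558 -90.2197]
{"jaw":0,"tx":3.22,"ty":-2.37,"tz":0.42,"wx":-1.59,"wy":1.67,"wz":-5.64},
{"jaw":0,"tx":3.42,"ty":-2.06,"tz":0.46,"wx":-1.59,"wy":1.67,"wz":-5.64},
{"jaw":0,"tx":3.6,"ty":-1.73,"tz":0.51,"wx":-1.59,"wy":1.67,"wz":-5.64},
{"jaw":0,"tx":3.73,"ty":-1.38,"tz":0.57,"wx":-1.59,"wy":1.67,"wz":-5.64},
{"jaw":0,"tx":3.83,"ty":-1.02,"tz":0.65,"wx":-1.59,"wy":1.67,"wz":-5.64},
{"jaw":0,"tx":3.9,"ty":-0.66,"tz":0.74,"wx":-1.59,"wy":1.67,"wz":-5.64},
{"jaw":0,"tx":3.92,"ty":-0.3,"tz":0.84,"wx":-1.59,"wy":1.67,"wz":-5.64},
{"jaw":0,"tx":3.91,"ty":0.06,"tz":0.95,"wx":-1.59,"wy":1.67,"wz":-5.64},
{"jaw":0,"tx":3.85,"ty":0.42,"tz":1.07,"wx":-1.59,"wy":1.67,"wz":-5.64},
{"jaw":0,"tx":3.76,"ty":0.76,"tz":1.2,"wx":-1.59,"wy":1.67,"wz":-5.64},
{"jaw":0,"tx":3.64,"ty":1.09,"tz":1.33,"wx":-1.59,"wy":1.67,"wz":-5.64},
{"jaw":0,"tx":3.47,"ty":1.4,"tz":1.47,"wx":-1.59,"wy":1.67,"wz":-5.64},
{"jaw":0,"tx":3.28,"ty":1.69,"tz":1.61,"wx":-1.59,"wy":1.67,"wz":-5.64},
{"jaw":0,"tx":3.05,"ty":1.95,"tz":1.75,"wx":-1.59,"wy":1.67,"wz":-5.64},
{"jaw":0,"tx":2.79,"ty":2.19,"tz":1.89,"wx":-1.59,"wy":1.67,"wz":-5.64},
{"jaw":0,"tx":2.51,"ty":2.4,"tz":2.03,"wx":-1.59,"wy":1.67,"wz":-5.64},
```

Request:
carry_out:
  motion:
    - {"jaw": 0,"tz": -4}
    - {"jaw": 0,"tz": -4}
    - {"jaw": 0,"tx": 3.2,"ty": -2.4,"tz": 0.4,"wx": -1.6,"wy": 1.7,"wz": -5.6}
    - {"jaw": 0,"tx": 3.4,"ty": -2.1,"tz": 0.5,"wx": -1.6,"wy": 1.7,"wz": -5.6}
    - {"jaw": 0,"tx": 3.6,"ty": -1.7,"tz": 0.5,"wx": -1.6,"wy": 1.7,"wz": -5.6}
    - {"jaw": 0,"tx": 3.7,"ty": -1.4,"tz": 0.6,"wx": -1.6,"wy": 1.7,"wz": -5.6}
    - {"jaw": 0,"tx": 3.8,"ty": -1.0,"tz": 0.6,"wx": -1.6,"wy": 1.7,"wz": -5.6}
    - {"jaw": 0,"tx": 3.9,"ty": -0.7,"tz": 0.7,"wx": -1.6,"wy": 1.7,"wz": -5.6}
    - {"jaw": 0,"tx": 3.9,"ty": -0.3,"tz": 0.8,"wx": -1.6,"wy": 1.7,"wz": -5.6}
    - {"jaw": 0,"tx": 3.9,"ty": 0,"tz": 1.0,"wx": -1.6,"wy": 1.7,"wz": -5.6}
    - {"jaw": 0,"tx": 3.9,"ty": 0.4,"tz": 1.1,"wx": -1.6,"wy": 1.7,"wz": -5.6}
    - {"jaw": 0,"tx": 3.8,"ty": 0.8,"tz": 1.2,"wx": -1.6,"wy": 1.7,"wz": -5.6}
    - {"jaw": 0,"tx": 3.6,"ty": 1.1,"tz": 1.3,"wx": -1.6,"wy": 1.7,"wz": -5.6}
    - {"jaw": 0,"tx": 3.5,"ty": 1.4,"tz": 1.5,"wx": -1.6,"wy": 1.7,"wz": -5.6}
    - {"jaw": 0,"tx": 3.3,"ty": 1.7,"tz": 1.6,"wx": -1.6,"wy": 1.7,"wz": -5.6}
    - {"jaw": 0,"tx": 3.0,"ty": 1.9,"tz": 1.7,"wx": -1.6,"wy": 1.7,"wz": -5.6}
    - {"jaw": 0,"tx": 2.8,"ty": 2.2,"tz": 1.9,"wx": -1.6,"wy": 1.7,"wz": -5.6}
    - {"jaw": 0,"tx": 2.5,"ty": 2.4,"tz": 2.0,"wx": -1.6,"wy": 1.7,"wz": -5.6}
    - {"jaw": 0}

```text
invalid input at $.motion[0]: expected keys jaw, tx, ty, tz, wx, wy, wz
```

Request:
carry_out:
  motion:
    - {"jaw": 0,"tx": 0,"ty": 0,"tz": -4,"wx": 0,"wy": 0,"wz": 0}
    - {"jaw": 0,"tx": 0,"ty": 0,"tz": -4,"wx": 0,"wy": 0,"wz": 0}
    - {"jaw": 0,"tx": 3.2,"ty": -2.4,"tz": 0.4,"wx": -1.6,"wy": 1.7,"wz": -5.6}
    - {"jaw": 0,"tx": 3.4,"ty": -2.1,"tz": 0.5,"wx": -1.6,"wy": 1.7,"wz": -5.6}
    - {"jaw": 0,"tx": 3.6,"ty": -1.7,"tz": 0.5,"wx": -1.6,"wy": 1.7,"wz": -5.6}
    - {"jaw": 0,"tx": 3.7,"ty": -1.4,"tz": 0.6,"wx": -1.6,"wy": 1.7,"wz": -5.6}
    - {"jaw": 0,"tx": 3.8,"ty": -1.0,"tz": 0.6,"wx": -1.6,"wy": 1.7,"wz": -5.6}
    - {"jaw": 0,"tx": 3.9,"ty": -0.7,"tz": 0.7,"wx": -1.6,"wy": 1.7,"wz": -5.6}
    - {"jaw": 0,"tx": 3.9,"ty": -0.3,"tz": 0.8,"wx": -1.6,"wy": 1.7,"wz": -5.6}
    - {"jaw": 0,"tx": 3.9,"ty": 0,"tz": 1.0,"wx": -1.6,"wy": 1.7,"wz": -5.6}
    - {"jaw": 0,"tx": 3.9,"ty": 0.4,"tz": 1.1,"wx": -1.6,"wy": 1.7,"wz": -5.6}
    - {"jaw": 0,"tx": 3.8,"ty": 0.8,"tz": 1.2,"wx": -1.6,"wy": 1.7,"wz": -5.6}
    - {"jaw": 0,"tx": 3.6,"ty": 1.1,"tz": 1.3,"wx": -1.6,"wy": 1.7,"wz": -5.6}
    - {"jaw": 0,"tx": 3.5,"ty": 1.4,"tz": 1.5,"wx": -1.6,"wy": 1.7,"wz": -5.6}
    - {"jaw": 0,"tx": 3.3,"ty": 1.7,"tz": 1.6,"wx": -1.6,"wy": 1.7,"wz": -5.6}
    - {"jaw": 0,"tx": 3.0,"ty": 1.9,"tz": 1.7,"wx": -1.6,"wy": 1.7,"wz": -5.6}
    - {"jaw": 0,"tx": 2.8,"ty": 2.2,"tz": 1.9,"wx": -1.6,"wy": 1.7,"wz": -5.6}
    - {"jaw": 0,"tx": 2.5,"ty": 2.4,"tz": 2.0,"wx": -1.6,"wy": 1.7,"wz": -5.6}
    - {"jaw": 0,"tx": 0,"ty": 0,"tz": 0,"wx": 0,"wy": 0,"wz": 0}

```text
clock: 2.48
tcp_pos: [0.5508, -0.0313, 0.4193]
orientation: [0.162, 0.549, 0.785, 0.238]
wrist_force: [-0.8, -1.0, -0.3]
finger_gap: 0.0426
```

```bash
cat > tgt.py <<'E'
from plan import *
c=np.array([.6257,-.0039,.0804]);a=np.array([-.511,-.190,.838]);a/=np.linalg.norm(a)
r=np.array([.937,.349,0]);r-=a*(r@a);r/=np.linalg.norm(r)
RB=frame(r,-a); gB=c+.029*a+.072*r+.160*a
E
python3 - <<'E'
from tgt import *
p0,R0,s=cur();show(plan(p0,R0,gB+.03*a,RB,1),0);print(s["joint_pos"])
E
```

```text
total t(cm) [-0.0935 -4.6667 10.824 ] w(deg) [ 0.3977 -0.1592 -0.3809]
{"jaw":0,"tx":-0.09,"ty":-4.67,"tz":10.82,"wx":0.4,"wy":-0.16,"wz":-0.38},
[-0.2793  0.0306 -0.3542  0.6988  0.3356  1.0247]
```

Request:
carry_out:
  motion:
    - {"jaw": 0,"tx": 0,"ty": -1.6,"tz": 1.8,"wx": 0.4,"wy": -0.2,"wz": -0.4}
    - {"jaw": 0,"tx": 0,"ty": -1.6,"tz": 2.5,"wx": 0,"wy": 0,"wz": 0}
    - {"jaw": 0,"tx": -0.1,"ty": -1.5,"tz": 3,"wx": 0,"wy": 0,"wz": 0}
    - {"jaw": 0,"tx": 0,"ty": 0,"tz": 3,"wx": 0,"wy": 0,"wz": 0}
    - {"jaw": 0,"tx": 0,"ty": 0,"tz": 0.5,"wx": 0,"wy": 0,"wz": 0}
    - {"jaw": 0,"tx": 0,"ty": 0,"tz": 0,"wx": 0,"wy": 0,"wz": 0}

```text
clock: 3.22
tcp_pos: [0.5692, -0.0277, 0.3045]
orientation: [0.164, 0.548, 0.786, 0.233]
wrist_force: [0.8, 0.3, 0.7]
finger_gap: 0.0426
```

```bash
cat > shot.py <<'E'
import sys
from h import *
tag=sys.argv[1];rois=eval(sys.argv[2]);vs=[]
for n,(x,y,w,h) in rois.items():
    i=eyes.read_camera(n);cv2.imwrite(f"pics/{n}_{tag}.png",i)
    k=min(400/w,560/h);v=cv2.resize(i[y:y+h,x:x+w],None,fx=k,fy=k,interpolation=cv2.INTER_CUBIC)
    v=(255*(v/255.)**.6).astype(np.uint8);vs.append(v)
H=max(v.shape[0] for v in vs)
cv2.imwrite(f"pics/v_{tag}.png",np.hstack([cv2.copyMakeBorder(v,0,H-v.shape[0],0,0,cv2.BORDER_CONSTANT) for v in vs]))
E
python3 shot.py pg "{'side':(230,100,130,180),'top':(240,110,140,140)}"
python3 - <<'E'
from tgt import *
p0,R0,s=cur();show(plan(p0,R0,gB,RB,1),0)
tip=p0+R0.apply([0,0,.173]);print("tip px",proj("side",tip),proj("top",tip))
E
```

```text
total t(cm) [0.2967 0.024  3.3023] w(deg) [ 0.1491  0.2693 -0.1168]
{"jaw":0,"tx":0.3,"ty":0.02,"tz":3.3,"wx":0.15,"wy":0.27,"wz":-0.12},
tip px [[275.4977 173.2674]] [[315.903  152.4473]]
```

View pics/v_pg.png

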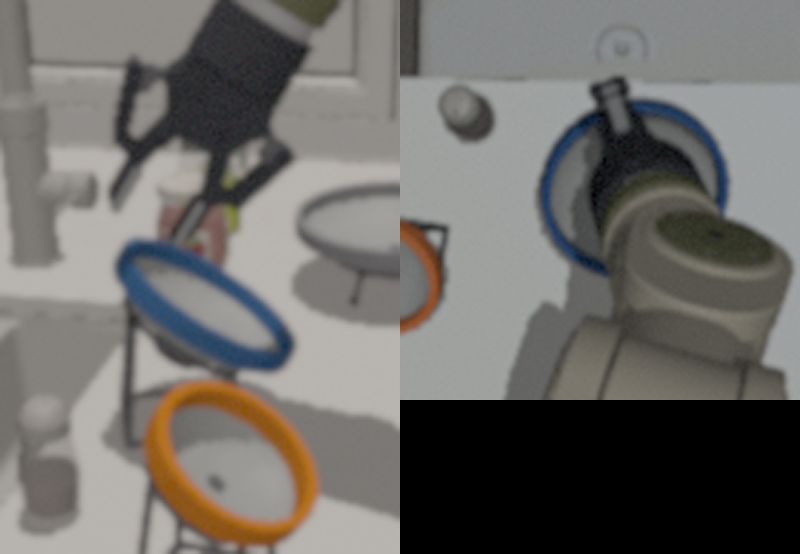

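Request:
carry_out:
  motion:
    - {"jaw": 0,"tx": 0.3,"ty": 0,"tz": 1,"wx": 0,"wy": 0.2,"wz": 0}
    - {"jaw": 0,"tx": 0,"ty": 0,"tz": 1,"wx": 0,"wy": 0,"wz": 0}
    - {"jaw": 0,"tx": 0,"ty": 0,"tz": 0.8,"wx": 0,"wy": 0,"wz": 0}
    - {"jaw": 0,"tx": 0,"ty": 0,"tz": 0.5,"wx": 0,"wy": 0,"wz": 0}
    - {"jaw": 0,"tx": 0,"ty": 0,"tz": 0,"wx": 0,"wy": 0,"wz": 0}
    - {"jaw": 0,"tx": 0,"ty": 0,"tz": 0,"wx": 0,"wy": 0,"wz": 0}

```text
clock: 4.08
tcp_pos: [0.5853, -0.0183, 0.2767]
orientation: [0.163, 0.548, 0.787, 0.234]
wrist_force: [0.2, -0.4, -0.5]
finger_gap: 0.043
```

```bash
python3 shot.py g "{'side':(230,100,130,180),'top':(240,110,140,140)}"
python3 - <<'E'
from tgt import *
p0,R0,s=cur();show(plan(p0,R0,gB,RB,1),0);print(s["wrist_force"],s["ft_torque"])
E
```

```text
total t(cm) [-0.0501  0.0816 -0.0863] w(deg) [ 0.0947  0.0194 -0.1177]
{"jaw":0,"tx":-0.05,"ty":0.08,"tz":-0.09,"wx":0.09,"wy":0.02,"wz":-0.12},
[ 0.6257 -0.4185  0.5033] [-0.1754  0.4502  0.0029]
```

View pics/v_g.png

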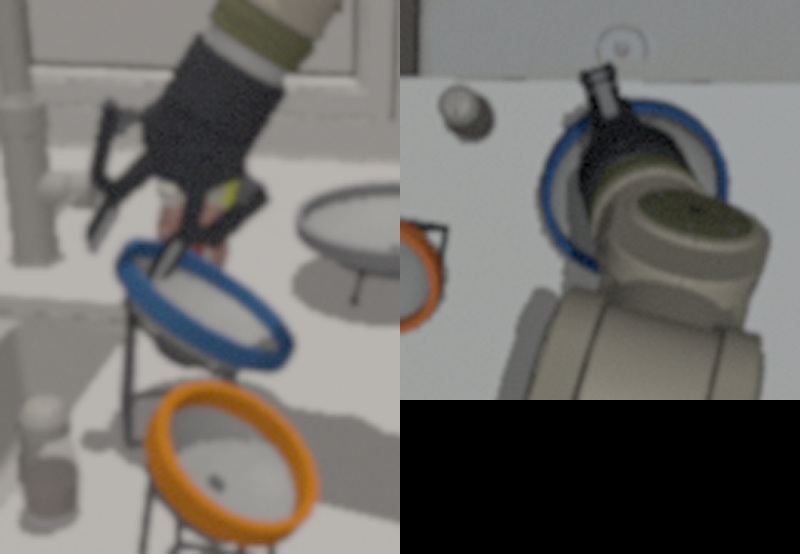

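Request:
carry_out:
  motion:
    - {"jaw": -0.5,"tx": 0,"ty": 0.1,"tz": -0.1,"wx": 0,"wy": 0,"wz": 0}
    - {"jaw": -0.6,"tx": 0,"ty": 0,"tz": 0,"wx": 0,"wy": 0,"wz": 0}
    - {"jaw": -0.7,"tx": 0,"ty": 0,"tz": 0,"wx": 0,"wy": 0,"wz": 0}
    - {"jaw": -0.8,"tx": 0,"ty": 0,"tz": 0,"wx": 0,"wy": 0,"wz": 0}
    - {"jaw": -1,"tx": 0,"ty": 0,"tz": 0,"wx": 0,"wy": 0,"wz": 0}
    - {"jaw": -1,"tx": 0,"ty": 0,"tz": 0,"wx": 0,"wy": 0,"wz": 0}
    - {"jaw": -1,"tx": 0,"ty": 0,"tz": 0,"wx": 0,"wy": 0,"wz": 0}
  force: 50

```text
clock: 5.05
tcp_pos: [0.5853, -0.0183, 0.2778]
orientation: [0.162, 0.548, 0.787, 0.234]
wrist_force: [-2.2, -1.2, -1.0]
finger_gap: 0.0064
```

```bash
python3 shot.py c "{'side':(230,100,130,180),'top':(240,110,140,140)}"
python3 - <<'E'
from tgt import *
p0,R0,s=cur();show(plan(p0,R0,gB,RB,1),0);print(s)
E
```

```text
total t(cm) [-0.0591  0.0326 -0.0191] w(deg) [ 0.0319  0.0028 -0.141 ]
{"jaw":0,"tx":-0.06,"ty":0.03,"tz":-0.02,"wx":0.03,"wz":-0.14},
{'clock': 5.15, 'joint_pos': array([-0.235 ,  0.2093, -0.5241,  0.3416,  0.309 ,  1.0604]), 'qvel': array([ 0.0022, -0.0004,  0.    , -0.0004,  0.0003,  0.0005]), 'tau': array([  0.7798, -41.9528,  30.4777,  -5.2051,   1.2922,   0.0314]), 'tcp_pos': array([ 0.5853, -0.0182,  0.2778]), 'orientation': array([0.1623, 0.5478, 0.7867, 0.2339]), 'wrist_force': array([-1.5123, -1.4938, -0.6623]), 'ft_torque': array([-0.3941,  0.7968, -0.0035]), 'finger_gap': 0.006437335416876284}
```

View pics/v_c.png

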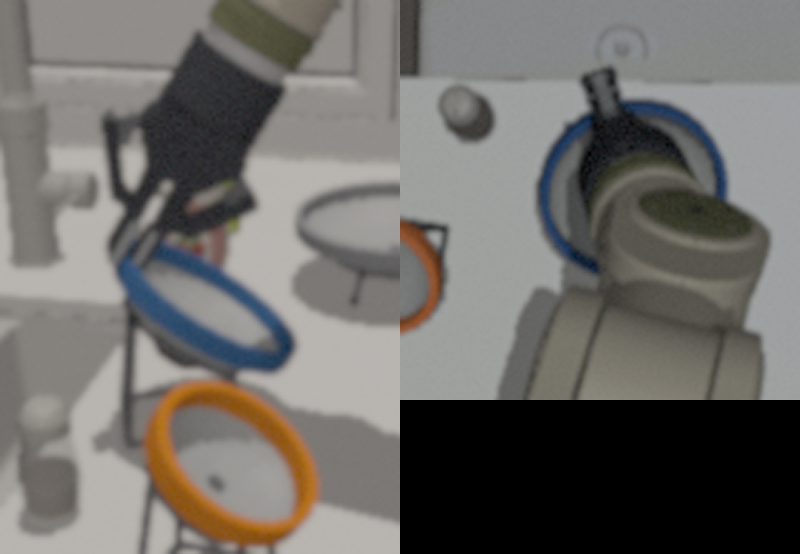

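Request:
carry_out:
  motion:
    - {"jaw": -1,"tx": 0,"ty": 0,"tz": -0.3,"wx": 0,"wy": 0,"wz": 0}
    - {"jaw": -1,"tx": 0,"ty": 0,"tz": -0.7,"wx": 0,"wy": 0,"wz": 0}
    - {"jaw": -1,"tx": 0,"ty": 0,"tz": -1,"wx": 0,"wy": 0,"wz": 0}
    - {"jaw": -1,"tx": 0,"ty": 0,"tz": -1.5,"wx": 0,"wy": 0,"wz": 0}
    - {"jaw": -1,"tx": 0,"ty": 0,"tz": -1.5,"wx": 0,"wy": 0,"wz": 0}
    - {"jaw": -1,"tx": 0,"ty": 0,"tz": -1.5,"wx": 0,"wy": 0,"wz": 0}
    - {"jaw": -1,"tx": 0,"ty": 0,"tz": -1.5,"wx": 0,"wy": 0,"wz": 0}
    - {"jaw": -1,"tx": 0,"ty": 0,"tz": -1,"wx": 0,"wy": 0,"wz": 0}
    - {"jaw": -1,"tx": 0,"ty": 0,"tz": 0,"wx": 0,"wy": 0,"wz": 0}
  force: 50

```text
clock: 6.28
tcp_pos: [0.5394, -0.0356, 0.3545]
orientation: [0.163, 0.548, 0.786, 0.234]
wrist_force: [0.1, -0.9, -1.8]
finger_gap: 0.0066
```

```bash
python3 shot.py l "{'side':(230,100,130,180),'top':(240,110,140,140)}"
python3 - <<'E'
from tgt import *
p0,R0,s=cur();print(s["wrist_force"],s["ft_torque"],s["finger_gap"],p0)
# target: above large lid, level
L=np.array([.5023,-.2955]);az=np.radians(-33);y=np.array([np.cos(az),np.sin(az),0])
R1=frame(y,[0,0,-1])
# nested: rim top .091 -> tcp z = .091+.160 ; hover +.09
p1=np.r_[L+.072*y[:2],.091+.160+.09];print(p1)
# up first
show(plan(p0,R0,p1,R1,16),-1)
E
```

```text
[ 0.1638  0.0457 -1.4276] [-0.1975  0.5023  0.0506] 0.0064888098944085966 [ 0.5393 -0.0354  0.3532]
[ 0.5627 -0.3347  0.341 ]
total t(cm) [-28.8855  -7.5228  -3.4772] w(deg) [ 30.6359 -15.4347  51.7632]
{"jaw":-1,"tx":-1.81,"ty":-0.47,"tz":-0.22,"wx":1.91,"wy":-0.96,"wz":3.24},
{"jaw":-1,"tx":-1.83,"ty":-0.37,"tz":-0.17,"wx":1.91,"wy":-0.96,"wz":3.24},
{"jaw":-1,"tx":-1.85,"ty":-0.27,"tz":-0.13,"wx":1.91,"wy":-0.96,"wz":3.24},
{"jaw":-1,"tx":-1.87,"ty":-0.17,"tz":-0.09,"wx":1.91,"wy":-0.96,"wz":3.24},
{"jaw":-1,"tx":-1.88,"ty":-0.07,"tz":-0.06,"wx":1.91,"wy":-0.96,"wz":3.24},
{"jaw":-1,"tx":-1.88,"ty":0.03,"tz":-0.02,"wx":1.91,"wy":-0.96,"wz":3.24},
{"jaw":-1,"tx":-1.87,"ty":0.14,"wx":1.91,"wy":-0.96,"wz":3.24},
{"jaw":-1,"tx":-1.86,"ty":0.25,"tz":0.03,"wx":1.91,"wy":-0.96,"wz":3.24},
{"jaw":-1,"tx":-1.84,"ty":0.35,"tz":0.05,"wx":1.91,"wy":-0.96,"wz":3.24},
{"jaw":-1,"tx":-1.82,"ty":0.46,"tz":0.07,"wx":1.91,"wy":-0.96,"wz":3.24},
{"jaw":-1,"tx":-1.79,"ty":0.56,"tz":0.08,"wx":1.91,"wy":-0.96,"wz":3.24},
{"jaw":-1,"tx":-1.75,"ty":0.67,"tz":0.09,"wx":1.91,"wy":-0.96,"wz":3.24},
{"jaw":-1,"tx":-1.71,"ty":0.77,"tz":0.1,"wx":1.91,"wy":-0.96,"wz":3.24},
{"jaw":-1,"tx":-1.66,"ty":0.86,"tz":0.1,"wx":1.91,"wy":-0.96,"wz":3.24},
{"jaw":-1,"tx":-1.61,"ty":0.96,"tz":0.09,"wx":1.91,"wy":-0.96,"wz":3.24},
{"jaw":-1,"tx":-1.55,"ty":1.05,"tz":0.09,"wx":1.91,"wy":-0.96,"wz":3.24},
```

View pics/v_l.png

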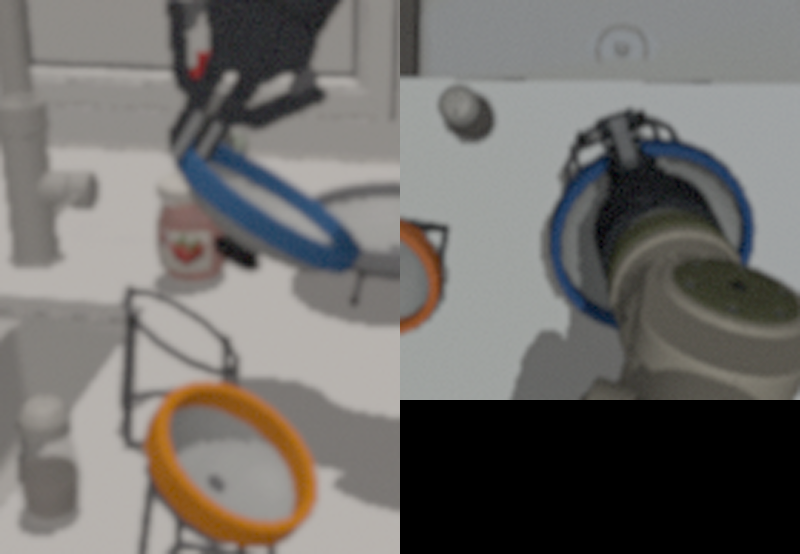

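Request:
carry_out:
  motion:
    - {"jaw": -1,"tx": -1.8,"ty": -0.5,"tz": -0.4,"wx": 1.9,"wy": -1,"wz": 3.2}
    - {"jaw": -1,"tx": -1.8,"ty": -0.4,"tz": -0.2,"wx": 1.9,"wy": -1,"wz": 3.2}
    - {"jaw": -1,"tx": -1.9,"ty": -0.3,"tz": -0.1,"wx": 1.9,"wy": -1,"wz": 3.2}
    - {"jaw": -1,"tx": -1.9,"ty": -0.2,"tz": -0.1,"wx": 1.9,"wy": -1,"wz": 3.2}
    - {"jaw": -1,"tx": -1.9,"ty": -0.1,"tz": -0.1,"wx": 1.9,"wy": -1,"wz": 3.2}
    - {"jaw": -1,"tx": -1.9,"ty": 0,"tz": 0,"wx": 1.9,"wy": -1,"wz": 3.2}
    - {"jaw": -1,"tx": -1.9,"ty": 0.1,"tz": 0,"wx": 1.9,"wy": -1,"wz": 3.2}
    - {"jaw": -1,"tx": -1.9,"ty": 0.2,"tz": 0,"wx": 1.9,"wy": -1,"wz": 3.2}
    - {"jaw": -1,"tx": -1.8,"ty": 0.4,"tz": 0,"wx": 1.9,"wy": -1,"wz": 3.2}
    - {"jaw": -1,"tx": -1.8,"ty": 0.5,"tz": 0.1,"wx": 1.9,"wy": -1,"wz": 3.2}
    - {"jaw": -1,"tx": -1.8,"ty": 0.6,"tz": 0.1,"wx": 1.9,"wy": -1,"wz": 3.2}
    - {"jaw": -1,"tx": -1.7,"ty": 0.7,"tz": 0.1,"wx": 1.9,"wy": -1,"wz": 3.2}
    - {"jaw": -1,"tx": -1.7,"ty": 0.8,"tz": 0.1,"wx": 1.9,"wy": -0.9,"wz": 3.2}
    - {"jaw": -1,"tx": -1.7,"ty": 0.9,"tz": 0.1,"wx": 1.9,"wy": -0.9,"wz": 3.2}
    - {"jaw": -1,"tx": -1.6,"ty": 1.0,"tz": 0.1,"wx": 2,"wy": -0.9,"wz": 3.4}
    - {"jaw": -1,"tx": -1.5,"ty": 1.0,"tz": 0.1,"wx": 2,"wy": -0.9,"wz": 3.4}
    - {"jaw": -1,"tx": 0,"ty": 0,"tz": 0,"wx": 0,"wy": 0,"wz": 0}
    - {"jaw": -1,"tx": 0,"ty": 0,"tz": 0,"wx": 0,"wy": 0,"wz": 0}

```text
clock: 8.62
tcp_pos: [0.5628, -0.3355, 0.3431]
orientation: [0.002, 0.879, 0.478, 0.001]
wrist_force: [0.7, -0.2, -1.7]
finger_gap: 0.0063
```

```bash
python3 shot.py h "{'side':(280,60,160,160),'top':(380,120,140,160)}"
python3 - <<'E'
from tgt import *
p0,R0,s=cur();print(s["wrist_force"],s["ft_torque"],s["finger_gap"],p0)
L=np.array([.5023,-.2955]);az=np.radians(-33);y=np.array([np.cos(az),np.sin(az),0])
R1=frame(y,[0,0,-1])
p1=np.r_[L+.072*y[:2],.091+.160+.09];show(plan(p0,R0,p1,R1,1),-1)
y=R0.apply([0,1,0]);lc=p0+R0.apply([0,-.072,.160]);print("pred lid rim centre",lc,"y",y,"z",R0.apply([0,0,1]))
E
```

```text
[ 0.0823  0.8705 -0.776 ] [-0.0895 -0.0457 -0.0027] 0.006386608509736008 [ 0.5627 -0.3351  0.3437]
total t(cm) [ 0.0344 -0.0197  0.2724] w(deg) [0.2907 0.0558 0.0798]
{"jaw":-1,"tx":0.03,"ty":-0.02,"tz":0.27,"wx":0.29,"wy":0.06,"wz":0.08},
pred lid rim centre [ 0.5028 -0.2965  0.1834] y [ 0.8394 -0.5435  0.0051] z [ 0.0037 -0.0036 -1.    ]
```

View pics/v_h.png

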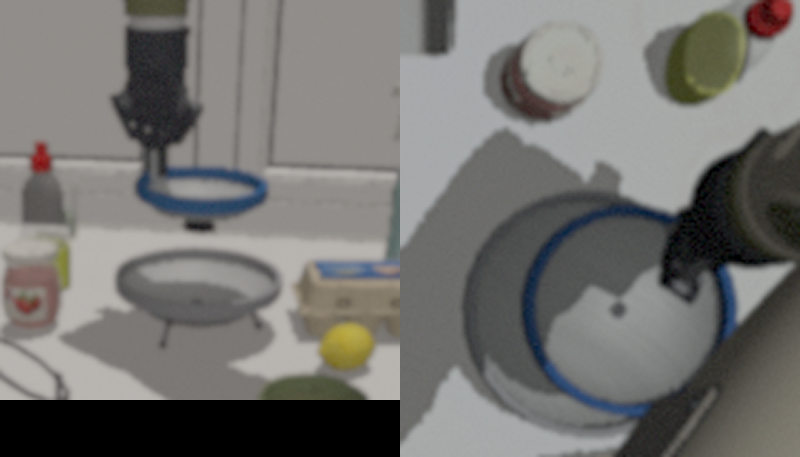

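```bash
cat > fitlid.py <<'E'
from f3 import *
from plan import cur
def run(tag,kind,roi,sc,c0,drop,fr=.5):
    R,top,base=DIM[kind];cont=[]
    for n in roi:
        im=cv2.imread(f"pics/{n}_{tag}.png");pts=edge(im,kind,roi[n],fr)
        x0,y0,x1,y1=drop[n]
        k=~((pts[:,0]>x0)&(pts[:,0]<x1)&(pts[:,1]>y0)&(pts[:,1]<y1))
        pts=pts[k];h=cv2.convexHull(pts.astype(np.float32))
        pts=np.array([p for p in pts if cv2.pointPolygonTest(h,(float(p[0]),float(p[1])),True)<1.2]);cont.append((n,pts))
    x,r=fit2(cont,R,top,base,c0,(0.001,0.001),sc)
    a=axis(*x[3:5]);N=len(cont[0][1]);M=len(cont[1][1])
    print(kind,"ctr",x[:3],"axis",a,"tilt %.2f"%np.degrees(np.arccos(a[2])),"off",x[5:],"rms",np.sqrt((r[:N]**2).mean()),np.sqrt((r[N:N+M]**2).mean()),N,M,"scr",r[N+M:N+M+2*len(sc)]/8)
    return x[:3],a
E
python3 - <<'E'
from fitlid import *
p0,R0,s=cur()
lc=p0+R0.apply([0,-.072,.189]);print("pred",lc)
roi={"side":(325,120,395,152),"top":(420,185,520,270)}
for sc in((),[("top",np.array([456.3,228.5]))]):
  for fr in(.4,.5):
    x,a=run("h","blue",roi,sc,lc,{"side":(325,110,358,131),"top":(468,190,640,260)},fr)
# large
a=np.array([0,0,1.]);c=np.array([.5023,-.2955,.04])
for n in("side","top"):
    H=hull2(n,c,a,.1,.03)[:,0,:];print(n,H.min(0),H.max(0))
print("obs side",225+406/4,225+669/4,150+38/4,"top",380+77/3.3,380+362/3.3,110+253/3.3,110+537/3.3)
E
```

```text
pred [ 0.5029 -0.2966  0.1544]
blue ctr [ 0.503  -0.2975  0.1529] axis [-0.      0.0126  0.9999] tilt 0.72 off [ 0.3119 -0.0518] rms 0.43759598353396 0.8416066184978029 124 170 scr []
blue ctr [ 0.5031 -0.2978  0.1528] axis [-0.0106  0.0063  0.9999] tilt 0.71 off [0.5032 0.0283] rms 0.49254373924723105 0.8214230585334539 123 170 scr []
blue ctr [ 0.503  -0.2968  0.1529] axis [0.0004 0.0001 1.    ] tilt 0.02 off [0.1304 0.0086] rms 0.5046663323158329 0.8277864820210153 124 170 scr [ 0.1715 -0.0004]
blue ctr [ 0.5029 -0.2973  0.1527] axis [-0.0017  0.0011  1.    ] tilt 0.11 off [0.4526 0.0966] rms 0.5195599916498848 0.8030521773348684 123 170 scr [0.4016 0.0262]
side [325.566 158.771] [393.1617 187.7492]
top [401.7791 186.6786] [489.9373 273.4472]
obs side 326.5 392.25 159.5 top 403.3333333333333 489.6969696969697 186.66666666666669 272.72727272727275
```

Request:
carry_out:
  motion:
    - {"jaw": -1,"tx": 0,"ty": 0,"tz": 0.5,"wx": 0,"wy": 0,"wz": 0}
    - {"jaw": -1,"tx": 0,"ty": 0,"tz": 1,"wx": 0,"wy": 0,"wz": 0}
    - {"jaw": -1,"tx": 0,"ty": 0,"tz": 1.2,"wx": 0,"wy": 0,"wz": 0}
    - {"jaw": -1,"tx": 0,"ty": 0,"tz": 1.2,"wx": 0,"wy": 0,"wz": 0}
    - {"jaw": -1,"tx": 0,"ty": 0,"tz": 1.2,"wx": 0,"wy": 0,"wz": 0}
    - {"jaw": -1,"tx": 0,"ty": 0,"tz": 1.2,"wx": 0,"wy": 0,"wz": 0}
    - {"jaw": -1,"tx": 0,"ty": 0,"tz": 0.8,"wx": 0,"wy": 0,"wz": 0}
    - {"jaw": -1,"tx": 0,"ty": 0,"tz": 0.6,"wx": 0,"wy": 0,"wz": 0}
    - {"jaw": -1,"tx": 0,"ty": 0,"tz": 0.4,"wx": 0,"wy": 0,"wz": 0}
    - {"jaw": -1,"tx": 0,"ty": 0,"tz": 0.3,"wx": 0,"wy": 0,"wz": 0}
    - {"jaw": -1,"tx": 0,"ty": 0,"tz": 0,"wx": 0,"wy": 0,"wz": 0}
    - {"jaw": -1,"tx": 0,"ty": 0,"tz": 0,"wx": 0,"wy": 0,"wz": 0}

```text
clock: 10.22
tcp_pos: [0.563, -0.3363, 0.2602]
orientation: [0.003, 0.879, 0.477, 0.001]
wrist_force: [-0.7, -0.3, -1.3]
finger_gap: 0.0065
```

```bash
python3 shot.py d "{'side':(280,80,160,140),'top':(380,120,140,160)}"
python3 - <<'E'
from plan import *
p0,R0,s=cur();print(s["wrist_force"],s["ft_torque"],s["finger_gap"],p0,R0.apply([0,0,1]))
print("pred ctr",p0+R0.apply([0,-.072,.189]))
E
```

```text
[-0.6668 -0.94   -1.5439] [-0.0336 -0.0565  0.0591] 0.006082786952303059 [ 0.563  -0.3363  0.2602] [ 0.004  -0.0043 -1.    ]
pred ctr [ 0.5034 -0.2979  0.0708]
```

View pics/v_d.png

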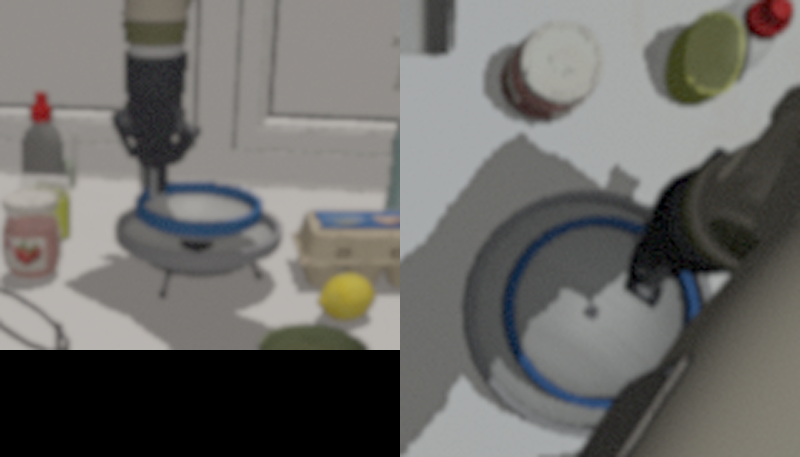

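Request:
carry_out:
  motion:
    - {"jaw": -1,"tx": 0.1,"ty": -0.1,"tz": 0.2,"wx": 0.3,"wy": 0,"wz": 0}
    - {"jaw": -1,"tx": 0,"ty": 0,"tz": 0.2,"wx": 0,"wy": 0,"wz": 0}
    - {"jaw": -1,"tx": 0,"ty": 0,"tz": 0.1,"wx": 0,"wy": 0,"wz": 0}
    - {"jaw": -1,"tx": 0,"ty": 0,"tz": 0,"wx": 0,"wy": 0,"wz": 0}
    - {"jaw": -1,"tx": 0,"ty": 0,"tz": 0,"wx": 0,"wy": 0,"wz": 0}

```text
clock: 10.95
tcp_pos: [0.5627, -0.3349, 0.2549]
orientation: [0.0, 0.879, 0.477, -0.001]
wrist_force: [0.3, -0.1, -1.3]
finger_gap: 0.0064
```

```bash
cat > st.py <<'E'
from plan import *
p0,R0,s=cur();print(s["clock"],s["wrist_force"],s["ft_torque"],s["finger_gap"],p0,R0.apply([0,0,1]),R0.apply([0,1,0]))
E
python3 st.py
```

```text
10.95 [ 0.2635 -0.084  -1.2582] [-0.0497 -0.1104  0.0297] 0.006359691494870202 [ 0.5627 -0.3349  0.2549] [-0.0008 -0.0012 -1.    ] [ 0.8387 -0.5446 -0.0001]
```

Request:
carry_out:
  motion:
    - {"jaw": -1,"tx": 0,"ty": 0,"tz": 0.08,"wx": 0,"wy": 0,"wz": 0}
    - {"jaw": -1,"tx": 0,"ty": 0,"tz": 0.08,"wx": 0,"wy": 0,"wz": 0}
    - {"jaw": -1,"tx": 0,"ty": 0,"tz": 0,"wx": 0,"wy": 0,"wz": 0}

```text
clock: 11.32
tcp_pos: [0.5626, -0.3349, 0.2532]
orientation: [0.0, 0.879, 0.477, -0.001]
wrist_force: [0.4, 0.0, -1.9]
finger_gap: 0.0068
```

Request:
carry_out:
  motion:
    - {"jaw": -1,"tx": 0,"ty": 0,"tz": 0.05,"wx": 0,"wy": 0,"wz": 0}
    - {"jaw": -1,"tx": 0,"ty": 0,"tz": 0,"wx": 0,"wy": 0,"wz": 0}

```text
clock: 11.58
tcp_pos: [0.5627, -0.3349, 0.2528]
orientation: [0.0, 0.879, 0.477, -0.001]
wrist_force: [0.7, -0.1, -0.8]
finger_gap: 0.0066
```

Request:
carry_out:
  motion:
    - {"jaw": -1,"tx": 0,"ty": 0,"tz": 0.05,"wx": 0,"wy": 0,"wz": 0}
    - {"jaw": -1,"tx": 0,"ty": 0,"tz": 0,"wx": 0,"wy": 0,"wz": 0}

```text
clock: 11.82
tcp_pos: [0.5628, -0.335, 0.2525]
orientation: [0.001, 0.879, 0.477, -0.001]
wrist_force: [0.2, -0.3, 0.0]
finger_gap: 0.0064
```

```bash
python3 st.py
```

```text
11.825 [ 0.1531 -0.3342  0.0326] [-0.0389 -0.1373 -0.0465] 0.006392680397283838 [ 0.5628 -0.335   0.2525] [-0.0004 -0.0014 -1.    ] [ 0.8387 -0.5446  0.0004]
```

Request:
carry_out:
  motion:
    - {"jaw": -1,"tx": 0,"ty": 0,"tz": 0.03,"wx": 0,"wy": 0,"wz": 0}
    - {"jaw": -1,"tx": 0,"ty": 0,"tz": 0,"wx": 0,"wy": 0,"wz": 0}
    - {"jaw": -0.8,"tx": 0,"ty": 0,"tz": 0,"wx": 0,"wy": 0,"wz": 0}
    - {"jaw": -0.7,"tx": 0,"ty": 0,"tz": 0,"wx": 0,"wy": 0,"wz": 0}
    - {"jaw": -0.5,"tx": 0,"ty": 0,"tz": 0,"wx": 0,"wy": 0,"wz": 0}
    - {"jaw": -0.3,"tx": 0,"ty": 0,"tz": 0,"wx": 0,"wy": 0,"wz": 0}
    - {"jaw": -0.3,"tx": 0,"ty": 0,"tz": 0,"wx": 0,"wy": 0,"wz": 0}
  force: 20

```text
clock: 12.7
tcp_pos: [0.5626, -0.3349, 0.2519]
orientation: [0.0, 0.879, 0.477, -0.001]
wrist_force: [-0.2, 0.2, -0.5]
finger_gap: 0.0296
```

```bash
python3 st.py; python3 shot.py r "{'side':(280,80,160,140),'top':(380,120,140,160)}"
```

```text
12.7 [-0.2371  0.1742 -0.4908] [-0.0858 -0.0278  0.0046] 0.02960605704915906 [ 0.5626 -0.3349  0.2519] [-0.001 -0.001 -1.   ] [ 0.8387 -0.5447 -0.0003]
```

View pics/v_r.png

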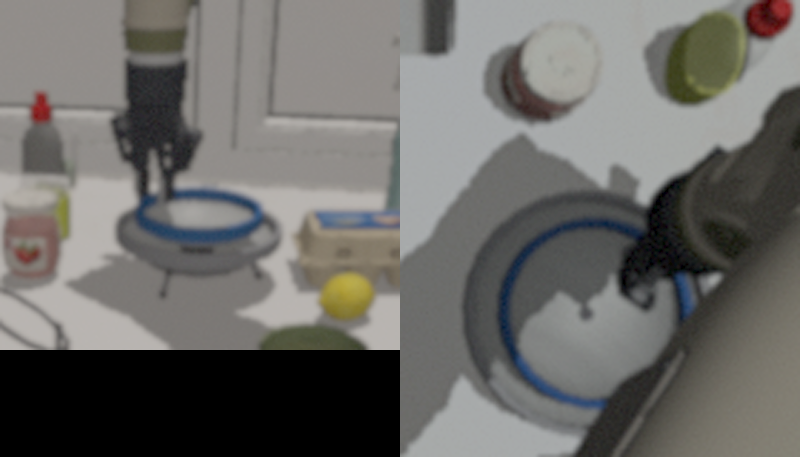

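```bash
cat > tgt2.py <<'E'
from plan import *
c=np.array([.5543,.197,.0838]);a=np.array([-.540,.102,.836]);a/=np.linalg.norm(a)
r=np.array([-a[0],-a[1],0]);r-=a*(r@a);r/=np.linalg.norm(r)
RO=frame(r,-a); gO=c+.027*a+.050*r+.160*a
E
python3 - <<'E'
from tgt2 import *
print("grasp",gO,"r",r)
p0,R0,s=cur();p0=p0+[0,0,.12];p1=gO+.07*a;print(p1)
show(plan(p0,R0,p1,RO,15),-.0)
E
```

```text
grasp [0.4944 0.2083 0.2675] r [ 0.8211 -0.1551  0.5493]
[0.4566 0.2154 0.326 ]
total t(cm) [ 40.3889 -38.8575   4.5436] w(deg) [-32.9207   6.5565 -21.6424]
{"jaw":-0,"tx":2.69,"ty":-2.59,"tz":0.3,"wx":-2.19,"wy":0.44,"wz":-1.44},
{"jaw":-0,"tx":2.76,"ty":-2.53,"tz":0.23,"wx":-2.19,"wy":0.44,"wz":-1.44},
{"jaw":-0,"tx":2.82,"ty":-2.47,"tz":0.15,"wx":-2.19,"wy":0.44,"wz":-1.44},
{"jaw":-0,"tx":2.88,"ty":-2.4,"tz":0.08,"wx":-2.19,"wy":0.44,"wz":-1.44},
{"jaw":-0,"tx":2.94,"ty":-2.33,"tz":0.01,"wx":-2.19,"wy":0.44,"wz":-1.44},
{"jaw":-0,"tx":2.99,"ty":-2.25,"tz":-0.05,"wx":-2.19,"wy":0.44,"wz":-1.44},
{"jaw":-0,"tx":3.05,"ty":-2.18,"tz":-0.12,"wx":-2.19,"wy":0.44,"wz":-1.44},
{"jaw":-0,"tx":3.11,"ty":-2.09,"tz":-0.17,"wx":-2.19,"wy":0.44,"wz":-1.44},
{"jaw":-0,"tx":3.16,"ty":-2.01,"tz":-0.23,"wx":-2.19,"wy":0.44,"wz":-1.44},
{"jaw":-0,"tx":3.21,"ty":-1.92,"tz":-0.28,"wx":-2.19,"wy":0.44,"wz":-1.44},
{"jaw":-0,"tx":3.26,"ty":-1.82,"tz":-0.33,"wx":-2.19,"wy":0.44,"wz":-1.44},
{"jaw":-0,"tx":3.31,"ty":-1.73,"tz":-0.37,"wx":-2.19,"wy":0.44,"wz":-1.44},
{"jaw":-0,"tx":3.35,"ty":-1.63,"tz":-0.41,"wx":-2.19,"wy":0.44,"wz":-1.44},
{"jaw":-0,"tx":3.39,"ty":-1.53,"tz":-0.44,"wx":-2.19,"wy":0.44,"wz":-1.44},
{"jaw":-0,"tx":3.44,"ty":-1.42,"tz":-0.47,"wx":-2.19,"wy":0.44,"wz":-1.44},
```

Request:
carry_out:
  motion:
    - {"jaw": -0.3,"tx": 0,"ty": 0,"tz": -1,"wx": 0,"wy": 0,"wz": 0}
    - {"jaw": -0.3,"tx": 0,"ty": 0,"tz": -2,"wx": 0,"wy": 0,"wz": 0}
    - {"jaw": -0.3,"tx": 0,"ty": 0,"tz": -3,"wx": 0,"wy": 0,"wz": 0}
    - {"jaw": 0,"tx": 0,"ty": 0,"tz": -3,"wx": 0,"wy": 0,"wz": 0}
    - {"jaw": 0,"tx": 0,"ty": 0,"tz": -3,"wx": 0,"wy": 0,"wz": 0}
    - {"jaw": 0,"tx": 2.7,"ty": -2.6,"tz": 0.3,"wx": -2.2,"wy": 0.4,"wz": -1.4}
    - {"jaw": 0,"tx": 2.8,"ty": -2.5,"tz": 0.2,"wx": -2.2,"wy": 0.5,"wz": -1.5}
    - {"jaw": 0,"tx": 2.8,"ty": -2.5,"tz": 0.2,"wx": -2.2,"wy": 0.4,"wz": -1.4}
    - {"jaw": 0,"tx": 2.9,"ty": -2.4,"tz": 0.1,"wx": -2.2,"wy": 0.4,"wz": -1.4}
    - {"jaw": 0,"tx": 2.9,"ty": -2.3,"tz": 0,"wx": -2.2,"wy": 0.5,"wz": -1.5}
    - {"jaw": 0,"tx": 3.0,"ty": -2.3,"tz": -0.1,"wx": -2.2,"wy": 0.4,"wz": -1.4}
    - {"jaw": 0,"tx": 3.1,"ty": -2.2,"tz": -0.1,"wx": -2.2,"wy": 0.4,"wz": -1.4}
    - {"jaw": 0,"tx": 3.1,"ty": -2.1,"tz": -0.2,"wx": -2.2,"wy": 0.5,"wz": -1.5}
    - {"jaw": 0,"tx": 3.2,"ty": -2.0,"tz": -0.2,"wx": -2.2,"wy": 0.4,"wz": -1.4}
    - {"jaw": 0,"tx": 3.2,"ty": -1.9,"tz": -0.3,"wx": -2.2,"wy": 0.4,"wz": -1.4}
    - {"jaw": 0,"tx": 3.3,"ty": -1.8,"tz": -0.3,"wx": -2.2,"wy": 0.5,"wz": -1.5}
    - {"jaw": 0,"tx": 3.3,"ty": -1.7,"tz": -0.4,"wx": -2.2,"wy": 0.4,"wz": -1.5}
    - {"jaw": 0,"tx": 3.3,"ty": -1.6,"tz": -0.4,"wx": -2.2,"wy": 0.5,"wz": -1.5}
    - {"jaw": 0,"tx": 3.4,"ty": -1.5,"tz": -0.4,"wx": -2.2,"wy": 0.5,"wz": -1.5}
    - {"jaw": 0,"tx": 3.4,"ty": -1.4,"tz": -0.5,"wx": -2.1,"wy": 0.4,"wz": -1.4}

```text
clock: 15.3
tcp_pos: [0.4579, 0.2171, 0.3271]
orientation: [0.221, 0.737, 0.612, 0.184]
wrist_force: [0.8, 0.1, -0.7]
finger_gap: 0.0425
```

```bash
python3 shot.py o1 "{'side':(220,130,180,170),'top':(180,110,320,180)}"
python3 - <<'E'
from tgt2 import *
p0,R0,s=cur();show(plan(p0,R0,gO+.03*a,RO,1),0);print(s["joint_pos"],p0)
E
```

```text
total t(cm) [-0.3124 -0.0435  4.0414] w(deg) [ 0.0092 -0.211   0.2845]
{"jaw":0,"tx":-0.31,"ty":-0.04,"tz":4.04,"wx":0.01,"wy":-0.21,"wz":0.28},
[ 0.3579  0.0241 -0.6068  0.4258 -0.2854  2.0339] [0.4573 0.2184 0.3266]
```

View pics/v_o1.png

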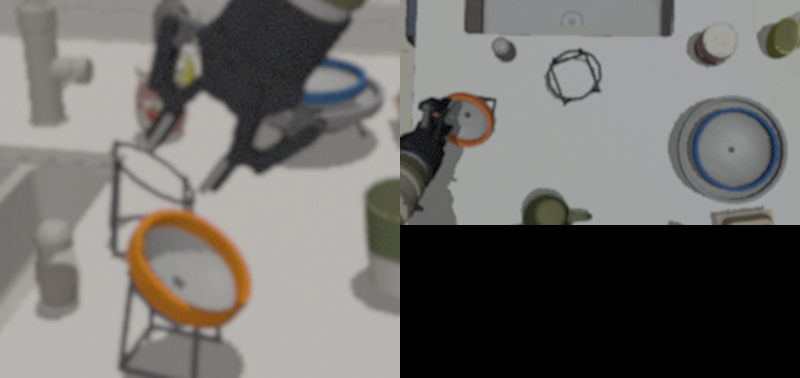

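Request:
carry_out:
  motion:
    - {"jaw": 0,"tx": -0.3,"ty": 0,"tz": 1,"wx": 0,"wy": -0.2,"wz": 0.3}
    - {"jaw": 0,"tx": 0,"ty": 0,"tz": 1.5,"wx": 0,"wy": 0,"wz": 0}
    - {"jaw": 0,"tx": 0,"ty": 0,"tz": 1,"wx": 0,"wy": 0,"wz": 0}
    - {"jaw": 0,"tx": 0,"ty": 0,"tz": 0,"wx": 0,"wy": 0,"wz": 0}

```text
clock: 15.9
tcp_pos: [0.4769, 0.2082, 0.2955]
orientation: [0.221, 0.74, 0.609, 0.181]
wrist_force: [-0.3, 0.2, -0.8]
finger_gap: 0.0431
```

```bash
python3 shot.py o2 "{'side':(235,160,130,130),'top':(180,130,120,120)}"
python3 - <<'E'
from tgt2 import *
p0,R0,s=cur();show(plan(p0,R0,gO,RO,1),0);print(s["joint_pos"],p0)
for y in(-.0215,0,.0215):
  t=p0+R0.apply([0,y,.166]);print((proj("side",t)-[235,160])*400/130,(proj("top",t)-[180,130])*400/120+[400,0])
E
```

```text
total t(cm) [ 0.2944 -0.1418  3.3769] w(deg) [-0.0666  0.2368 -0.263 ]
{"jaw":0,"tx":0.29,"ty":-0.14,"tz":3.38,"wx":-0.07,"wy":0.24,"wz":-0.26},
[ 0.3252  0.0816 -0.6298  0.3418 -0.2756  2.0151] [0.4769 0.2088 0.2965]
[[208.5061 198.1452]] [[557.9518 241.5894]]
[[178.8103 174.1125]] [[559.7872 212.7762]]
[[149.2169 150.1627]] [[561.6646 183.3059]]
```

View pics/v_o2.png

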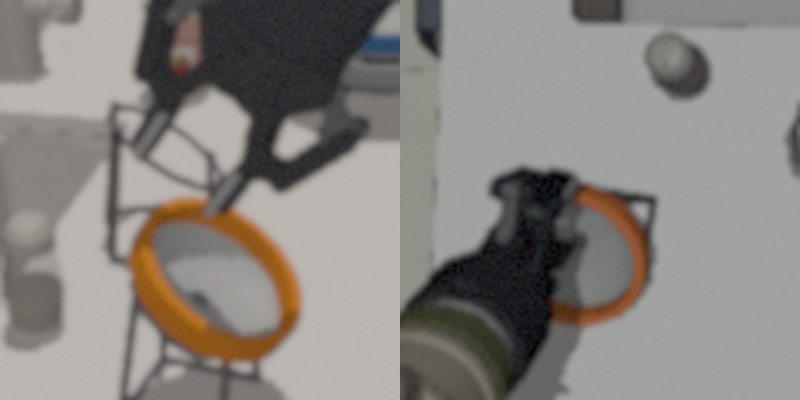

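Request:
carry_out:
  motion:
    - {"jaw": 0,"tx": 0.3,"ty": -0.1,"tz": 0.6,"wx": 0,"wy": 0.2,"wz": -0.3}
    - {"jaw": 0,"tx": 0,"ty": 0,"tz": 0.6,"wx": 0,"wy": 0,"wz": 0}
    - {"jaw": 0,"tx": 0,"ty": 0,"tz": 0.4,"wx": 0,"wy": 0,"wz": 0}
    - {"jaw": 0,"tx": 0,"ty": 0,"tz": 0,"wx": 0,"wy": 0,"wz": 0}
    - {"jaw": 0,"tx": 0,"ty": 0,"tz": 0,"wx": 0,"wy": 0,"wz": 0}

```text
clock: 16.62
tcp_pos: [0.485, 0.2108, 0.283]
orientation: [0.221, 0.737, 0.612, 0.183]
wrist_force: [0.3, 0.4, 0.2]
finger_gap: 0.0428
```

```bash

python3 - <<'E'
from tgt2 import *
p0,R0,s=cur();show(plan(p0,R0,gO,RO,1),0);print(p0,s["wrist_force"])
E
```

```text
total t(cm) [-0.0665 -0.0351  1.8285] w(deg) [-0.025  -0.0161  0.0808]
{"jaw":0,"tx":-0.07,"ty":-0.04,"tz":1.83,"wx":-0.03,"wy":-0.02,"wz":0.08},
[0.485  0.2108 0.283 ] [0.2645 0.432  0.204 ]
```

Request:
carry_out:
  motion:
    - {"jaw": 0,"tx": 0,"ty": 0,"tz": 0.6,"wx": 0,"wy": 0,"wz": 0}
    - {"jaw": 0,"tx": -0.1,"ty": 0,"tz": 0.6,"wx": 0,"wy": 0,"wz": 0}
    - {"jaw": 0,"tx": 0,"ty": 0,"tz": 0.5,"wx": 0,"wy": 0,"wz": 0}
    - {"jaw": 0,"tx": 0,"ty": 0,"tz": 0,"wx": 0,"wy": 0,"wz": 0}
    - {"jaw": 0,"tx": 0,"ty": 0,"tz": 0,"wx": 0,"wy": 0,"wz": 0}

```text
clock: 17.25
tcp_pos: [0.494, 0.208, 0.2687]
orientation: [0.221, 0.737, 0.612, 0.183]
wrist_force: [-0.1, -0.4, 0.6]
finger_gap: 0.0427
```

```bash
python3 shot.py o3 "{'side':(235,160,130,130),'top':(180,130,120,120)}"
python3 - <<'E'
from tgt2 import *
p0,R0,s=cur();show(plan(p0,R0,gO,RO,1),0);print(p0,s["wrist_force"])
E
```

```text
total t(cm) [ 0.0326 -0.0455  0.1353] w(deg) [-0.0158 -0.0221  0.0729]
{"jaw":0,"tx":0.03,"ty":-0.05,"tz":0.14,"wx":-0.02,"wy":-0.02,"wz":0.07},
[0.494  0.2081 0.2689] [-0.2879  0.3292  0.1134]
```

View pics/v_o3.png

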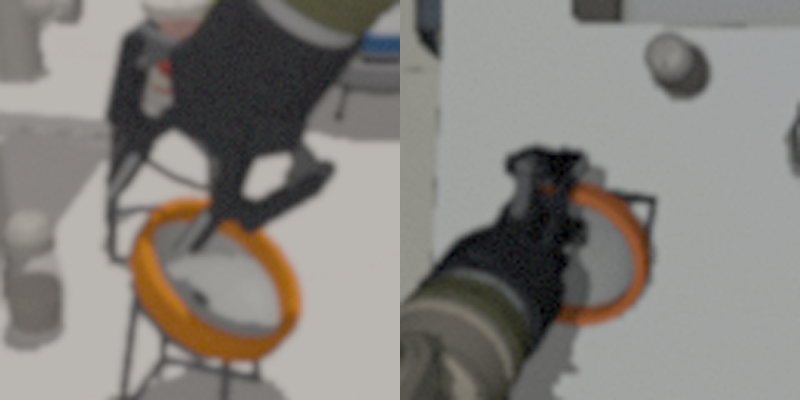

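Request:
carry_out:
  motion:
    - {"jaw": -0.5,"tx": 0,"ty": 0,"tz": 0.1,"wx": 0,"wy": 0,"wz": 0}
    - {"jaw": -0.6,"tx": 0,"ty": 0,"tz": 0,"wx": 0,"wy": 0,"wz": 0}
    - {"jaw": -0.7,"tx": 0,"ty": 0,"tz": 0,"wx": 0,"wy": 0,"wz": 0}
    - {"jaw": -0.8,"tx": 0,"ty": 0,"tz": 0,"wx": 0,"wy": 0,"wz": 0}
    - {"jaw": -1,"tx": 0,"ty": 0,"tz": 0,"wx": 0,"wy": 0,"wz": 0}
    - {"jaw": -1,"tx": 0,"ty": 0,"tz": 0,"wx": 0,"wy": 0,"wz": 0}
    - {"jaw": -1,"tx": 0,"ty": 0,"tz": 0,"wx": 0,"wy": 0,"wz": 0}
  force: 50

```text
clock: 18.23
tcp_pos: [0.4942, 0.2078, 0.2676]
orientation: [0.22, 0.737, 0.612, 0.182]
wrist_force: [-2.1, -0.4, 0.4]
finger_gap: 0.0064
```

Request:
carry_out:
  motion:
    - {"jaw": -1,"tx": 0,"ty": 0,"tz": -0.3,"wx": 0,"wy": 0,"wz": 0}
    - {"jaw": -1,"tx": 0,"ty": 0,"tz": -0.7,"wx": 0,"wy": 0,"wz": 0}
    - {"jaw": -1,"tx": 0,"ty": 0,"tz": -1,"wx": 0,"wy": 0,"wz": 0}
    - {"jaw": -1,"tx": 0,"ty": 0,"tz": -1.5,"wx": 0,"wy": 0,"wz": 0}
    - {"jaw": -1,"tx": 0,"ty": 0,"tz": -1.5,"wx": 0,"wy": 0,"wz": 0}
    - {"jaw": -1,"tx": 0,"ty": 0,"tz": -1.5,"wx": 0,"wy": 0,"wz": 0}
    - {"jaw": -1,"tx": 0,"ty": 0,"tz": -1.5,"wx": 0,"wy": 0,"wz": 0}
    - {"jaw": -1,"tx": 0,"ty": 0,"tz": -1,"wx": 0,"wy": 0,"wz": 0}
    - {"jaw": -1,"tx": 0,"ty": 0,"tz": 0,"wx": 0,"wy": 0,"wz": 0}
  force: 50

```text
clock: 19.35
tcp_pos: [0.4459, 0.2173, 0.3442]
orientation: [0.221, 0.737, 0.612, 0.184]
wrist_force: [0.5, 0.7, -1.9]
finger_gap: 0.0063
```

```bash
python3 shot.py o4 "{'side':(235,140,130,150),'top':(380,150,130,130)}"; python3 st.py
```

```text
19.45 [-0.1589 -0.0396 -0.5621] [ 0.0744  0.5685 -0.0026] 0.005917671246092299 [0.4459 0.2171 0.343 ] [ 0.5393 -0.1017 -0.8359] [ 0.8217 -0.1537  0.5488]
```

View pics/v_o4.png

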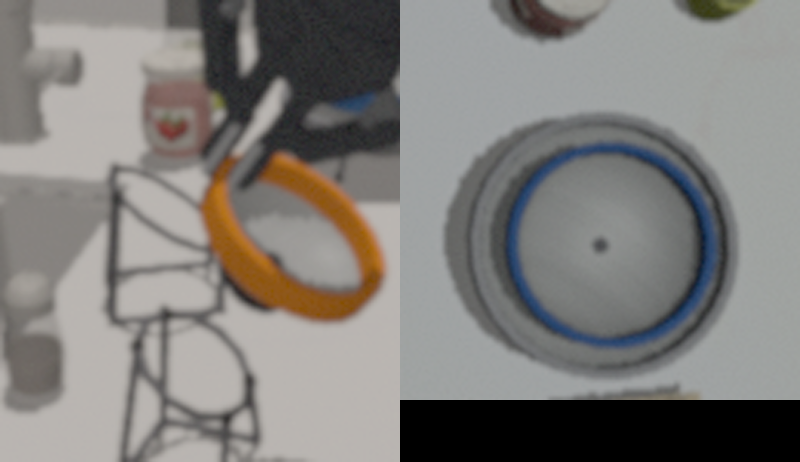

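```bash
python3 - <<'E'
from fitlid import *
im=cv2.imread("pics/top_o4.png");pts=edge(im,"blue",(410,185,490,275),.5)
cont=[("top",pts)];R,top,base=DIM["blue"]
# level, z fixed
def res(p):
    H=hull2("top",np.array([p[0],p[1],.0625]),np.array([0,0,1.]),R,top)
    return np.array([cv2.pointPolygonTest(H,(float(u),float(v)),True)-p[2] for u,v in pts])
s=least_squares(res,[.5,-.29,0],x_scale=[.01,.01,1],diff_step=1e-4,loss="soft_l1");print("blue",s.x,np.sqrt((res(s.x)**2).mean()))
print("blue by screw",atz("top",(380+200/3.077,150+246/3.077),.0625-.029+.0245),"rim hand",atz("top",(448.9,229.6),.091))
def H2(c,R,top): H=hull2("top",c,np.array([0,0,1.]),R,top)[:,0];return (H.min(0)+H.max(0))/2
o=np.array([446.4,229.75])
f=least_squares(lambda p:H2(np.array([p[0],p[1],.04]),.1,.03)-o,[.5,-.29],diff_step=1e-3);print("large",f.x)
# plan for orange
from tgt2 import cur,frame,plan,show
B=s.x[:2];p0,R0,_=cur()
az=np.radians(-33);y=np.array([np.cos(az),np.sin(az),0]);R1=frame(y,[0,0,-1])
p1=np.r_[B+.050*y[:2],.091+.0195+.160+.09];print(p1)
show(plan(p0,R0,p1,R1,18),-1)
E
```

```text
blue [ 0.5033 -0.296   0.3399] 0.1143489635688299
blue by screw [ 0.502  -0.2952  0.058 ] rim hand [ 0.502  -0.2957  0.091 ]
large [ 0.503  -0.2967]
[ 0.5453 -0.3232  0.3605]
total t(cm) [-51.2739  17.4309   9.3896] w(deg) [32.8651 -6.4666 21.7526]
{"jaw":-1,"tx":-2.85,"ty":0.97,"tz":0.52,"wx":1.83,"wy":-0.36,"wz":1.21},
{"jaw":-1,"tx":-2.82,"ty":1.04,"tz":0.51,"wx":1.83,"wy":-0.36,"wz":1.21},
{"jaw":-1,"tx":-2.8,"ty":1.12,"tz":0.49,"wx":1.83,"wy":-0.36,"wz":1.21},
{"jaw":-1,"tx":-2.77,"ty":1.19,"tz":0.47,"wx":1.83,"wy":-0.36,"wz":1.21},
{"jaw":-1,"tx":-2.74,"ty":1.27,"tz":0.45,"wx":1.83,"wy":-0.36,"wz":1.21},
{"jaw":-1,"tx":-2.71,"ty":1.34,"tz":0.42,"wx":1.83,"wy":-0.36,"wz":1.21},
{"jaw":-1,"tx":-2.68,"ty":1.41,"tz":0.4,"wx":1.83,"wy":-0.36,"wz":1.21},
{"jaw":-1,"tx":-2.65,"ty":1.48,"tz":0.37,"wx":1.83,"wy":-0.36,"wz":1.21},
{"jaw":-1,"tx":-2.61,"ty":1.54,"tz":0.34,"wx":1.83,"wy":-0.36,"wz":1.21},
{"jaw":-1,"tx":-2.58,"ty":1.61,"tz":0.3,"wx":1.83,"wy":-0.36,"wz":1.21},
{"jaw":-1,"tx":-2.54,"ty":1.67,"tz":0.27,"wx":1.83,"wy":-0.36,"wz":1.21},
{"jaw":-1,"tx":-2.5,"ty":1.73,"tz":0.23,"wx":1.83,"wy":-0.36,"wz":1.21},
{"jaw":-1,"tx":-2.47,"ty":1.79,"tz":0.19,"wx":1.83,"wy":-0.36,"wz":1.21},
{"jaw":-1,"tx":-2.43,"ty":1.85,"tz":0.15,"wx":1.83,"wy":-0.36,"wz":1.21},
{"jaw":-1,"tx":-2.39,"ty":1.9,"tz":0.1,"wx":1.83,"wy":-0.36,"wz":1.21},
{"jaw":-1,"tx":-2.34,"ty":1.96,"tz":0.05,"wx":1.83,"wy":-0.36,"wz":1.21},
{"jaw":-1,"tx":-2.3,"ty":2.01,"tz":0.01,"wx":1.83,"wy":-0.36,"wz":1.21},
{"jaw":-1,"tx":-2.26,"ty":2.05,"tz":-0.05,"wx":1.83,"wy":-0.36,"wz":1.21},
```

Request:
carry_out:
  motion:
    - {"jaw": -1,"tx": -2.8,"ty": 1.0,"tz": 0.3,"wx": 1.8,"wy": -0.4,"wz": 1.2}
    - {"jaw": -1,"tx": -2.8,"ty": 1.0,"tz": 0.3,"wx": 1.8,"wy": -0.4,"wz": 1.2}
    - {"jaw": -1,"tx": -2.8,"ty": 1.1,"tz": 0.4,"wx": 1.8,"wy": -0.3,"wz": 1.2}
    - {"jaw": -1,"tx": -2.8,"ty": 1.2,"tz": 0.5,"wx": 1.8,"wy": -0.4,"wz": 1.2}
    - {"jaw": -1,"tx": -2.8,"ty": 1.3,"tz": 0.5,"wx": 1.9,"wy": -0.4,"wz": 1.2}
    - {"jaw": -1,"tx": -2.7,"ty": 1.3,"tz": 0.4,"wx": 1.8,"wy": -0.3,"wz": 1.2}
    - {"jaw": -1,"tx": -2.7,"ty": 1.4,"tz": 0.4,"wx": 1.8,"wy": -0.4,"wz": 1.2}
    - {"jaw": -1,"tx": -2.7,"ty": 1.5,"tz": 0.4,"wx": 1.8,"wy": -0.4,"wz": 1.2}
    - {"jaw": -1,"tx": -2.6,"ty": 1.5,"tz": 0.3,"wx": 1.9,"wy": -0.3,"wz": 1.2}
    - {"jaw": -1,"tx": -2.6,"ty": 1.6,"tz": 0.3,"wx": 1.8,"wy": -0.4,"wz": 1.2}
    - {"jaw": -1,"tx": -2.5,"ty": 1.7,"tz": 0.3,"wx": 1.8,"wy": -0.4,"wz": 1.2}
    - {"jaw": -1,"tx": -2.5,"ty": 1.7,"tz": 0.2,"wx": 1.8,"wy": -0.3,"wz": 1.2}
    - {"jaw": -1,"tx": -2.5,"ty": 1.8,"tz": 0.2,"wx": 1.9,"wy": -0.4,"wz": 1.2}
    - {"jaw": -1,"tx": -2.4,"ty": 1.8,"tz": 0.2,"wx": 1.8,"wy": -0.3,"wz": 1.2}
    - {"jaw": -1,"tx": -2.4,"ty": 1.9,"tz": 0.1,"wx": 1.8,"wy": -0.4,"wz": 1.2}
    - {"jaw": -1,"tx": -2.4,"ty": 2.0,"tz": 0.1,"wx": 1.8,"wy": -0.3,"wz": 1.2}
    - {"jaw": -1,"tx": -2.3,"ty": 2.0,"tz": 0,"wx": 1.9,"wy": -0.4,"wz": 1.3}
    - {"jaw": -1,"tx": -2.2,"ty": 2.0,"tz": 0,"wx": 1.9,"wy": -0.4,"wz": 1.3}
    - {"jaw": -1,"tx": 0,"ty": 0,"tz": 0,"wx": 0,"wy": 0,"wz": 0}
    - {"jaw": -1,"tx": 0,"ty": 0,"tz": 0,"wx": 0,"wy": 0,"wz": 0}

```text
clock: 21.95
tcp_pos: [0.5418, -0.3228, 0.3627]
orientation: [-0.0, 0.879, 0.476, -0.001]
wrist_force: [-0.0, 0.8, -1.3]
finger_gap: 0.0067
```

```bash
python3 shot.py h2 "{'side':(280,60,160,160),'top':(380,120,140,160)}"
python3 - <<'E'
from plan import *
p0,R0,s=cur();print(s["wrist_force"],s["ft_torque"],s["finger_gap"],p0,R0.apply([0,0,1]))
B=np.array([.5030,-.2960])
az=np.radians(-33);y=np.array([np.cos(az),np.sin(az),0]);R1=frame(y,[0,0,-1])
p1=np.r_[B+.050*y[:2],.091+.0195+.160+.09];show(plan(p0,R0,p1,R1,1),-1)
print("pred ctr",p0+R0.apply([0,-.05,.187]))
E
```

```text
[-0.1342  0.0445 -0.7224] [ 0.0208 -0.0367 -0.008 ] 0.00622199481974876 [ 0.5418 -0.322   0.3635] [-0.0015 -0.0012 -1.    ]
total t(cm) [0.0716 0.3301 0.296 ] w(deg) [-0.0349  0.1055 -0.0637]
{"jaw":-1,"tx":0.07,"ty":0.33,"tz":0.3,"wx":-0.03,"wy":0.11,"wz":-0.06},
pred ctr [ 0.4996 -0.295   0.1765]
```

View pics/v_h2.png

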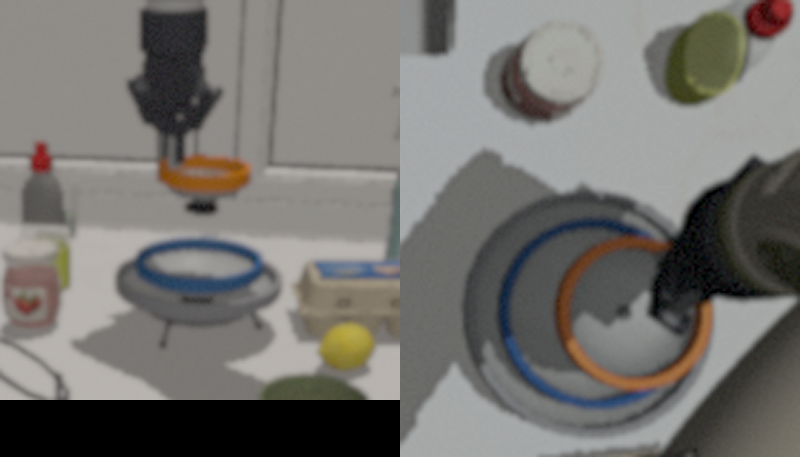

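```bash
cat > fo.py <<'E'
from fitlid import *
p0,R0,s=cur()
lc=p0+R0.apply([0,-.05,.187]);print("pred",lc)
roi={"side":(338,116,388,142),"top":(428,196,500,264)}
dr={"side":(338,100,356,124),"top":(464,170,640,238)}
for sc in((),[("top",np.array([458.75,228.9]))]):
  for fr in(.4,.5):
    x,a=run("h2","orange",roi,sc,lc,dr,fr)
    print("height at grasp vs opposite: tilt along tool y (deg)",np.degrees(a@R0.apply([0,1,0])),"along x",np.degrees(a@R0.apply([1,0,0])))
E
python3 fo.py
```

```text
pred [ 0.4996 -0.295   0.1765]
orange ctr [ 0.5001 -0.2956  0.1743] axis [-0.0036 -0.0027  1.    ] tilt 0.26 off [0.2857 0.2941] rms 0.43470024937013546 0.27641055960648253 99 146 scr []
height at grasp vs opposite: tilt along tool y (deg) -0.12313939903307296 along x -0.34574331183939994
orange ctr [ 0.5    -0.2958  0.1743] axis [-0.0055 -0.0053  1.    ] tilt 0.44 off [0.5384 0.5843] rms 0.4331766274214084 0.32361301852128216 98 144 scr []
height at grasp vs opposite: tilt along tool y (deg) -0.13543185615062103 along x -0.5318736430163306
orange ctr [ 0.5007 -0.2952  0.1745] axis [-0.0256 -0.0165  0.9995] tilt 1.75 off [0.1116 0.2654] rms 0.5208050858004304 0.26775537463326776 99 146 scr [0.11   0.3491]
height at grasp vs opposite: tilt along tool y (deg) -0.7485358871697065 along x -1.700231739823447
orange ctr [ 0.5005 -0.2953  0.1744] axis [-0.024  -0.0316  0.9992] tilt 2.27 off [0.1892 0.5338] rms 0.5866102582694108 0.3038209098645922 98 144 scr [0.0957 0.4543]
height at grasp vs opposite: tilt along tool y (deg) -0.19915591390662285 along x -2.3695522464282734
```

Request:
carry_out:
  motion:
    - {"jaw": -1,"tx": 0.1,"ty": 0.3,"tz": 0.5,"wx": 0,"wy": 0,"wz": 0}
    - {"jaw": -1,"tx": 0,"ty": 0,"tz": 1,"wx": 0,"wy": 0,"wz": 0}
    - {"jaw": -1,"tx": 0,"ty": 0,"tz": 1.2,"wx": 0,"wy": 0,"wz": 0}
    - {"jaw": -1,"tx": 0,"ty": 0,"tz": 1.2,"wx": 0,"wy": 0,"wz": 0}
    - {"jaw": -1,"tx": 0,"ty": 0,"tz": 1.2,"wx": 0,"wy": 0,"wz": 0}
    - {"jaw": -1,"tx": 0,"ty": 0,"tz": 1.2,"wx": 0,"wy": 0,"wz": 0}
    - {"jaw": -1,"tx": 0,"ty": 0,"tz": 0.8,"wx": 0,"wy": 0,"wz": 0}
    - {"jaw": -1,"tx": 0,"ty": 0,"tz": 0.6,"wx": 0,"wy": 0,"wz": 0}
    - {"jaw": -1,"tx": 0,"ty": 0,"tz": 0.4,"wx": 0,"wy": 0,"wz": 0}
    - {"jaw": -1,"tx": 0,"ty": 0,"tz": 0.3,"wx": 0,"wy": 0,"wz": 0}
    - {"jaw": -1,"tx": 0,"ty": 0,"tz": 0,"wx": 0,"wy": 0,"wz": 0}
    - {"jaw": -1,"tx": 0,"ty": 0,"tz": 0,"wx": 0,"wy": 0,"wz": 0}

```text
clock: 23.55
tcp_pos: [0.5449, -0.3238, 0.2801]
orientation: [0.001, 0.879, 0.476, -0.001]
wrist_force: [0.9, 0.1, -1.4]
finger_gap: 0.0063
```

```bash
python3 shot.py d2 "{'side':(280,80,160,140),'top':(380,120,140,160)}"; python3 st.py
python3 - <<'E'
from plan import *
p0,R0,s=cur();print("pred ctr",p0+R0.apply([0,-.05,.187]))
E
```

```text
23.65 [-0.4981  0.0628 -1.111 ] [-0.0447 -0.021  -0.0521] 0.006307921794247529 [ 0.545  -0.3238  0.2801] [-0.0006 -0.0021 -1.    ] [ 0.8377 -0.5462  0.0006]
pred ctr [ 0.503  -0.2969  0.0931]
```

View pics/v_d2.png

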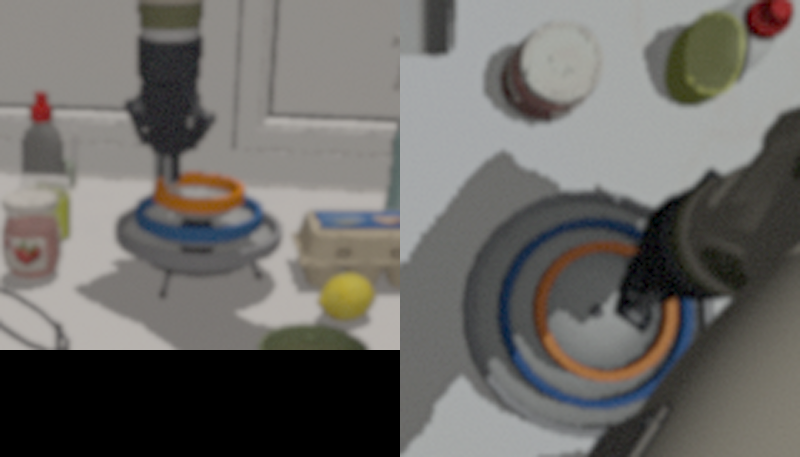

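Request:
carry_out:
  motion:
    - {"jaw": -1,"tx": 0,"ty": 0,"tz": 0.2,"wx": 0,"wy": 0,"wz": 0}
    - {"jaw": -1,"tx": 0,"ty": 0,"tz": 0.2,"wx": 0,"wy": 0,"wz": 0}
    - {"jaw": -1,"tx": 0,"ty": 0,"tz": 0.1,"wx": 0,"wy": 0,"wz": 0}
    - {"jaw": -1,"tx": 0,"ty": 0,"tz": 0,"wx": 0,"wy": 0,"wz": 0}
    - {"jaw": -1,"tx": 0,"ty": 0,"tz": 0,"wx": 0,"wy": 0,"wz": 0}

```text
clock: 24.28
tcp_pos: [0.5449, -0.3238, 0.2749]
orientation: [0.001, 0.879, 0.476, -0.001]
wrist_force: [-0.4, 0.4, -1.1]
finger_gap: 0.0062
```

Request:
carry_out:
  motion:
    - {"jaw": -1,"tx": 0,"ty": 0,"tz": 0.08,"wx": 0,"wy": 0,"wz": 0}
    - {"jaw": -1,"tx": 0,"ty": 0,"tz": 0.06,"wx": 0,"wy": 0,"wz": 0}
    - {"jaw": -1,"tx": 0,"ty": 0,"tz": 0,"wx": 0,"wy": 0,"wz": 0}

```text
clock: 24.65
tcp_pos: [0.5449, -0.3238, 0.2735]
orientation: [0.001, 0.879, 0.476, -0.001]
wrist_force: [-0.6, 0.7, 0.1]
finger_gap: 0.0062
```

Request:
carry_out:
  motion:
    - {"jaw": -1,"tx": 0,"ty": 0,"tz": 0.05,"wx": 0,"wy": 0,"wz": 0}
    - {"jaw": -1,"tx": 0,"ty": 0,"tz": 0,"wx": 0,"wy": 0,"wz": 0}

```text
clock: 24.9
tcp_pos: [0.545, -0.3238, 0.2732]
orientation: [0.001, 0.879, 0.476, -0.001]
wrist_force: [1.0, -0.7, 2.1]
finger_gap: 0.0064
```

```bash
python3 st.py
```

```text
24.9 [ 1.0392 -0.6513  2.0728] [-0.0466 -0.1294 -0.0287] 0.006415025163085764 [ 0.545  -0.3238  0.2732] [-0.0005 -0.0021 -1.    ] [ 0.8377 -0.5461  0.0007]
```

Request:
carry_out:
  motion:
    - {"jaw": -1,"tx": 0,"ty": 0,"tz": -0.03,"wx": 0,"wy": 0,"wz": 0}
    - {"jaw": -1,"tx": 0,"ty": 0,"tz": 0,"wx": 0,"wy": 0,"wz": 0}
    - {"jaw": -0.8,"tx": 0,"ty": 0,"tz": 0,"wx": 0,"wy": 0,"wz": 0}
    - {"jaw": -0.7,"tx": 0,"ty": 0,"tz": 0,"wx": 0,"wy": 0,"wz": 0}
    - {"jaw": -0.5,"tx": 0,"ty": 0,"tz": 0,"wx": 0,"wy": 0,"wz": 0}
    - {"jaw": -0.3,"tx": 0,"ty": 0,"tz": 0,"wx": 0,"wy": 0,"wz": 0}
    - {"jaw": -0.3,"tx": 0,"ty": 0,"tz": 0,"wx": 0,"wy": 0,"wz": 0}
  force: 20

```text
clock: 25.78
tcp_pos: [0.5449, -0.3237, 0.2732]
orientation: [0.001, 0.879, 0.476, -0.001]
wrist_force: [0.6, -0.1, 0.0]
finger_gap: 0.0294
```

```bash
python3 st.py; python3 shot.py r2 "{'side':(280,80,160,140),'top':(380,120,140,160)}"
```

```text
25.775 [ 0.5988 -0.1186  0.0131] [ 0.0337 -0.0619  0.0236] 0.029406975355484363 [ 0.5449 -0.3237  0.2732] [-0.0011 -0.0018 -1.    ] [ 0.8377 -0.5462  0.    ]
```

View pics/v_r2.png

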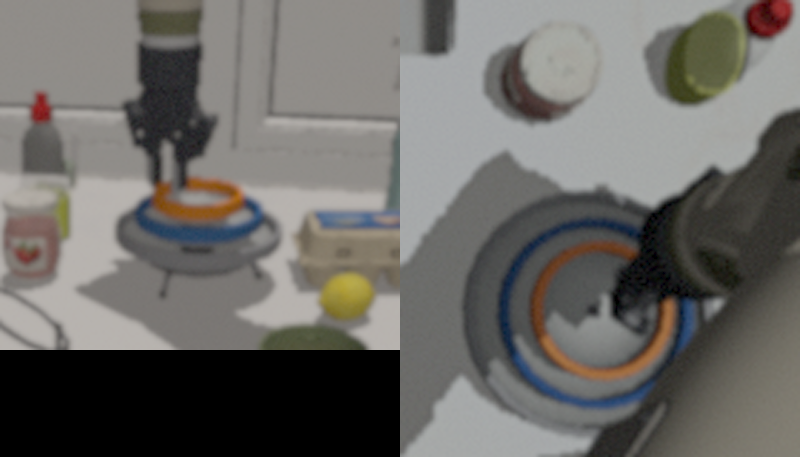

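Request:
carry_out:
  motion:
    - {"jaw": -0.3,"tx": 0,"ty": 0,"tz": -0.6,"wx": 0,"wy": 0,"wz": 0}
    - {"jaw": -0.3,"tx": 0,"ty": 0,"tz": -1.4,"wx": 0,"wy": 0,"wz": 0}
    - {"jaw": -0.3,"tx": 0,"ty": 0,"tz": -2,"wx": 0,"wy": 0,"wz": 0}
    - {"jaw": -0.3,"tx": 0,"ty": 0,"tz": -3,"wx": 0,"wy": 0,"wz": 0}
    - {"jaw": -0.3,"tx": 0,"ty": 0,"tz": -3,"wx": 0,"wy": 0,"wz": 0}
    - {"jaw": -0.3,"tx": 2,"ty": -2,"tz": -2,"wx": 0,"wy": 0,"wz": 0}
    - {"jaw": -0.3,"tx": 3,"ty": -3,"tz": 0,"wx": 0,"wy": 0,"wz": 0}
    - {"jaw": -0.3,"tx": 3,"ty": -3,"tz": 0,"wx": 0,"wy": 0,"wz": 0}
    - {"jaw": -0.3,"tx": 3,"ty": -3,"tz": 0,"wx": 0,"wy": 0,"wz": 0}
    - {"jaw": -0.3,"tx": 3,"ty": -3,"tz": 0,"wx": 0,"wy": 0,"wz": 0}
    - {"jaw": -0.3,"tx": 3,"ty": -2,"tz": 0,"wx": 0,"wy": 0,"wz": 0}
    - {"jaw": -0.3,"tx": 3,"ty": -2,"tz": 0,"wx": 0,"wy": 0,"wz": 0}
    - {"jaw": -0.3,"tx": 3,"ty": -2,"tz": 0,"wx": 0,"wy": 0,"wz": 0}
    - {"jaw": -0.3,"tx": 3,"ty": -2,"tz": 0,"wx": 0,"wy": 0,"wz": 0}
    - {"jaw": -0.3,"tx": 3,"ty": -2,"tz": 0,"wx": 0,"wy": 0,"wz": 0}
    - {"jaw": -0.3,"tx": 2,"ty": -1,"tz": 0,"wx": 0,"wy": 0,"wz": 0}
    - {"jaw": -0.3,"tx": 0,"ty": 0,"tz": 0,"wx": 0,"wy": 0,"wz": 0}

```text
clock: 28.0
tcp_pos: [0.5049, 0.074, 0.3938]
orientation: [0.001, 0.879, 0.478, -0.0]
wrist_force: [-0.4, 0.3, 0.0]
finger_gap: 0.0302
```

```bash
python3 st.py; python3 shot.py f "{'side':(280,80,160,140),'top':(380,120,140,160)}"
```

```text
28.0 [-0.4189  0.3107  0.0424] [-0.0125 -0.0317 -0.0526] 0.030199668805399177 [0.5049 0.074  0.3938] [ 0.0006 -0.0018 -1.    ] [ 0.8391 -0.5439  0.0015]
```

View pics/v_f.png

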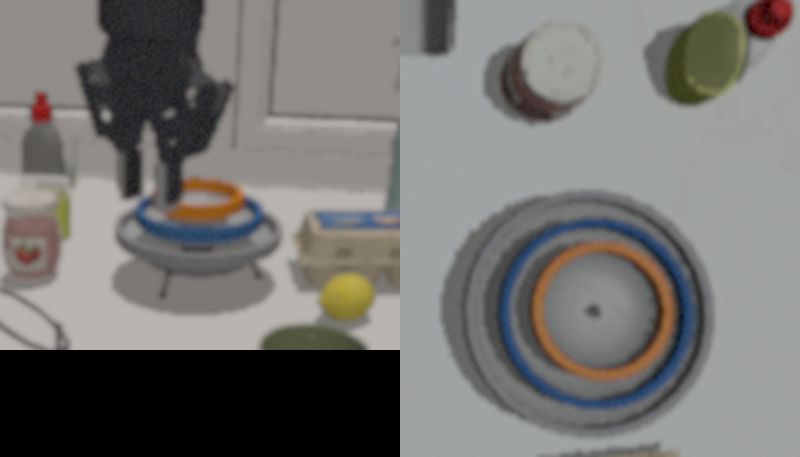

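View pics/top_f.png

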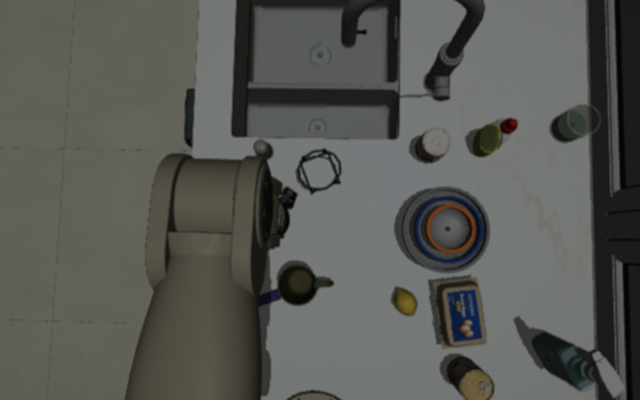

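```bash
python3 - <<'E'
from fitlid import *
im=cv2.imread("pics/top_f.png")
for k,roi,z in(("blue",(405,180,495,275),.0625),("orange",(420,198,485,260),.084)):
    pts=edge(im,k,roi,.5);R,top,base=DIM[k]
    def res(p):
        H=hull2("top",np.array([p[0],p[1],z]),np.array([0,0,1.]),R,top)
        return np.array([cv2.pointPolygonTest(H,(float(u),float(v)),True)-p[2] for u,v in pts])
    s=least_squares(res,[.5,-.29,0],x_scale=[.01,.01,1],diff_step=1e-4,loss="soft_l1");print(k,s.x,np.sqrt((res(s.x)**2).mean()))
for k,roi,dr,c0 in(("blue",{"side":(330,150,390,180),"top":(405,180,495,275)},{"side":(300,100,358,167),"top":(0,0,1,1)},(.503,-.296,.0625)),
   ("orange",{"side":(338,146,384,172),"top":(420,198,485,260)},{"side":(300,100,354,164),"top":(0,0,1,1)},(.503,-.296,.084))):
    run("f",k,roi,(),c0,dr,.5)
E
python3 - <<'E'
import cv2
i=cv2.imread("pics/side_f.png");cv2.imwrite("pics/sf.png",cv2.resize(i[140:200,315:405],None,fx=8,fy=8,interpolation=cv2.INTER_CUBIC))
E
```

```text
blue [ 0.5033 -0.296   0.2908] 0.11829036462678186
orange [ 0.5051 -0.2959  0.2173] 0.11988208869937853
blue ctr [ 0.5033 -0.2958  0.0633] axis [0.0003 0.0014 1.    ] tilt 0.08 off [0.2483 0.2849] rms 0.9736324033519614 0.12472260563246945 88 256 scr []
orange ctr [ 0.5051 -0.2956  0.085 ] axis [ 0.0009 -0.      1.    ] tilt 0.05 off [0.1698 0.1949] rms 0.3687340205352649 0.13076207605247647 80 187 scr []
```

View pics/sf.png

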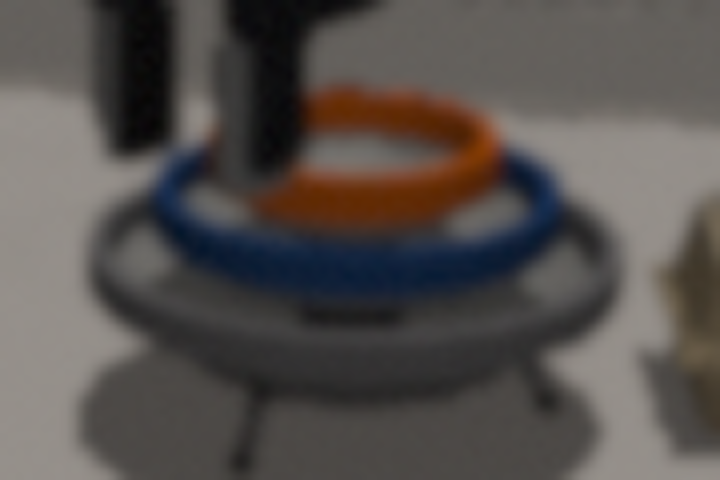

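```bash
python3 -c "
from workcell import env; print(env.hand_in())"
```

```text
the job is handed in; nothing more can be done
None
```

The three lids are now one nest on the wire base. I lifted the blue-rimmed lid off its stand, levelled it and lowered it into the large one. I then set the orange-rimmed lid in the blue one the same way. I handed in at about 28 s of the 64 s limit, with the gripper open and well clear of everything.

**Contact:** each lid was lowered in steps of 0.3–0.8 mm until the wrist force showed it had touched down. That was about 1.5 N for blue and 3 N for orange.

**Final camera checks:**

| | Blue in large | Orange in blue |
|---|---|---|
| Off centre | about 1 mm | about 2 mm |
| Height of centre (target) | 63.3 mm (62.5) | 85.0 mm (84.0) |
| Tilt | about 0.1° | about 0.05° |

- **Large lid:** in the last pictures it looks level and unmoved on its base.
- **Bystanders:** the mug, jam jar and salt shaker stand where they were.
- **Weaker points:** in the last side picture the gripper hid part of both rims. The side-view fit for blue was therefore loose, about 1 pixel, and the top view carries the centring result. While I held the orange lid over the nest, using its centre screw in the fit gave 1.7–2.3° of tilt. The rim alone gave under 0.5°, so I trusted the rim, and the final rim fit was level.

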